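Close an engine air cleaner: seat its cover and run home the captive bolts

TASK

The air cleaner on the bench has had a new filter put in and its cover is only laid on. Press the cover fully home on its seal at both front corners, firmly but without forcing it, and only then turn the three yellow captive wing bolts clockwise, each right up to its end stop. Leave everything else on the bench where it lies.

Things in the scene. Friction and masses are not known exactly. Their poses are not given: they have to be found in the camera images.
- housing: Lower half of an engine air cleaner, black plastic, about 150 x 190 mm, fixed to the bench. Origin: centre of its underside, on the bench; its low front faces its own -x, y is its left, z up. The plane on which the cover seats rises 30 degrees from front to back, so cover and bolt axes lean 30 degrees from vertical towards the front. An inlet snout sticks out of its -y side to 125 mm.
- cover: Grey cover, 174 (front to back) x 192 x 34 mm, hooked at the middle of its back edge. Origin: at the hook, on the seating plane (housing frame x 75, y 0, z 172 mm). x up the slope to the back, y left, z out of the cover; when home, the housing's axes turned 30 degrees about y. A 62 mm outlet pipe on its rear half stands 92 mm over its plane. Finger pressure over 60 N breaks it.
- corner_left (a point): Where to press: top of the black 36 x 34 mm pad on the cover's front left corner (cover frame x -146, y +78, z 34 mm; it has the same place in the seated cover's frame when home). Axes as the cover's. The pad's middle is 2 mm back and 6 mm inwards from here.
- corner_right (a point): The same for the front right corner (cover frame x -146, y -78, z 34 mm).
- seat_left (a joint): How far the left front corner stands proud (rad): 0 is home on a hard stop, 0.1 is 14 mm proud. Each corner moves independently, square to the cover's plane, and stays where it is left. Pressed on its pad it drags with about 10 N when proud, rising to about 15 N just before home; it then goes solid. Pressed midway between the pads it takes twice as much.
- seat_right (a joint): The same for the right front corner.
- bolt_left_wing (a point): Middle of the yellow wing of the captive bolt at the middle of the cover's left edge (cover frame x -75, y +92 mm), 55 mm over the cover's plane. The wing is a bar 58 mm long (point's x axis), 14 mm wide (y) and 26 mm high (13 mm each way from here); z is the bolt's axis, pointing out of the cover. Under it a round 28 mm tower; nothing else within 45 mm stands higher than the foot of the wing.
- bolt_left (a joint): Turn of that bolt (rad), growing clockwise as seen from above; it starts somewhere between 0.6 and 1.5 and meets a hard end stop at 2.4, where the wing lies parallel to the cover's front edge. It drags lightly (0.12 N m) and stays where it is left.
- bolt_front_wing (a point): Middle of the yellow wing of the captive bolt at the middle of the front edge (cover frame x -144, y 0 mm), 55 mm over the cover's plane. The wing is a bar 58 mm long (point's x axis), 14 mm wide (y) and 26 mm high (13 mm each way from here); z is the bolt's axis, pointing out of the cover. Under it a round 28 mm tower; nothing else within 45 mm stands higher than the foot of the wing.
- bolt_front (a joint): Turn of that bolt (rad), growing clockwise as seen from above; it starts somewhere between 0.6 and 1.5 and meets a hard end stop at 2.4, where the wing lies parallel to the cover's front edge. It drags lightly (0.12 N m) and stays where it is left.
- bolt_right_wing (a point): Middle of the yellow wing of the captive bolt at the middle of the right edge (cover frame x -75, y -92 mm), 55 mm over the cover's plane. The wing is a bar 58 mm long (point's x axis), 14 mm wide (y) and 26 mm high (13 mm each way from here); z is the bolt's axis, pointing out of the cover. Under it a round 28 mm tower; nothing else within 45 mm stands higher than the foot of the wing.
- bolt_right (a joint): Turn of that bolt (rad), growing clockwise as seen from above; it starts somewhere between 0.6 and 1.5 and meets a hard end stop at 2.4, where the wing lies parallel to the cover's front edge. It drags lightly (0.12 N m) and stays where it is left.
- ratchet: Red-handled ratchet, 220 mm, lying in front of the air cleaner. Bystander. Origin: on the bench under its middle.
- screwdriver: Blue screwdriver lying behind the air cleaner. Bystander. Origin: on the bench under its middle.
- spray_can: Blue spray can with a red cap, 65 mm wide, 170 mm tall, standing behind the air cleaner. Bystander. Origin: on the bench under its middle.
- parts_bowl: Steel parts bowl, 140 mm wide. Bystander. Origin: on the bench under its middle.
- spanner: Spanner, 200 mm, lying. Bystander. Origin: on the bench under its middle.
- mug: Blue mug, 95 mm tall. Bystander. Origin: on the bench under its middle.

How it is judged:
On the way:
1. the cover is pressed home at both front corners while the bolts are still loose (value of joint each of seat_left, seat_right below 0.012 rad and value of joint each of bolt_left, bolt_front, bolt_right below 1.8 rad), for 0.2 s.
At the end, for the whole second after the job is handed in: The cover is home at both front corners (each less than about 1.7 mm proud), all three wing bolts are within 0.1 rad of their end stops, and the ratchet, screwdriver, spray can, bowl, spanner and mug lie within 20 mm of where they were (value of joint each of seat_left, seat_right below 0.012 rad and value of joint each of bolt_left, bolt_front, bolt_right above 2.3 rad and distance of each of ratchet, screwdriver, spray_can, parts_bowl, spanner, mug from where it was at the start of the episode below 0.02 m); the robot touches nothing.
It fails at once if the cover was forced: pressed by the fingers with over 60 N (contact force between the fingers and cover above 60 N).
It fails at once if a bystander was pushed away or knocked over (distance of any of ratchet, screwdriver, spray_can, parts_bowl, spanner, mug from where it was at the start of the episode above 0.04 m).
It also fails if it takes over 67 s, if anything falls off the work surface, if the arm or the gripper's body presses on something with over 40 N, if the wrist force passes 120 N, or if a joint passes its speed limit or range.

ROBOT

A 6-joint arm with a two-finger parallel gripper is mounted at the origin on the work surface. World frame = base frame: x ahead of the robot, y to its left, z up, the work surface at z = 0. Lengths are in m, angles in rad, forces in N, time in s.
With the tool pointing down it reaches from about 0.35 to 0.875 m from the base axis. Payload 15.5 kg.
Tool frame: the origin (TCP) lies between the finger pads; the fingertips stand 8 mm ahead of it and the grasp point (between the pads) lies 11 mm behind it (arm.tips_ahead is the distance from the TCP to the fingertips, in m); x points along the fingers, y is the direction in which the jaws open and shut, and the axes are right-handed (so a half turn about x gives the same grasp; the last joint's range is limited). The gripper opens to 85 mm and grips with 20 to 120 N. Pads are 22 mm wide; open, the fingers measure 114 mm over their backs; the gripper's body (76 mm by 85 mm) begins 54 mm behind the grasp point. The pads swing forward as they close: fully open they stand 13 mm farther back than shut.
Start: joints at [1.085, 0.494, 1.345, -0, 1.302, -0.096], TCP at [0.237, 0.578, 0.206] pointing down, gripper open.
Joint ranges: [-2.91, 2.91], [-0.82, 2.16], [0.22, 2.67], [-1.22, 4.37], [0.12, 2.79], [-3.08, 3.08]. Speed limits (rad/s): [1.89, 1.89, 2.57, 3.01, 3.01, 3.01].

INTERFACE

Orientations are given as a unit quaternion [x, y, z, w].
In Python, from rig import arm gives the robot as it stands.
- The arm moves only by the tool apply_moves, never from a script. Its argument "motion" is a list of rows, each an object of numbers: "dx", "dy", "dz": the shift along the tool's x, y, z scaled (see below); "rx", "ry", "rz": the turn, a rotation vector about the tool's x, y, z scaled (see below); "claw": the opening, from 0 (shut) to 1 (fully open). A call has 1 to 12 rows; each row shifts and turns the pose as measured when the row begins, along the tool's axes as they then stand; what a row does not reach is not made up. The controller multiplies each number of a shift by 0.025 m and each number of a turn by 5 degrees. A row lasts 1/8 s, in which the tool goes at most 62.5 mm and 10.7 degrees, less where a joint would pass 70% of its speed; a pose out of reach is approached as far as the arm can. A call with a number of a shift or a turn outside -1 to 1 is refused whole. A call with a gripper value outside its range is refused whole. The fingers move at their own pace and stop on an object; the grip force is fixed at half the most. Time passes only in rows, so rows that do not move let the fingers close. It gives the time, the measured TCP pose, the force and the opening at its end, in the units of the state.
- arm.state(): the state, without advancing time (a new reading comes with each control period).
- arm.grab_frame(name): name is "side" or "top" or "wrist"; returns a dict with "pixels" (400x640x3 uint8, red, green, blue), "fx", "fy", "cx", "cy" (pixels), "extrinsics" (4x4, takes a point from world to camera coordinates). Camera axes: x right, y down, z forward; pixel columns grow to the right and rows downward; lengths in m; the calibration is good to about 2 mm. A picture is of the moment at which its call begins. There is no depth.
- arm.hand_in(): hands the job in, once; it reports no verdict.
Trained networks look in the newest picture that a camera, given by its name, has taken for a name from the list of things; names that differ only in an ending like _2 or _b are one class to them, and where a whole thing is asked for, a point or a joint stands for the part that bears it (a point fixed in the world has none). Each returns a list of dicts, best first, with "p" (0 to 1); they miss things now and then, are a little off and sometimes report something else, mostly with a low value. They report only what shows in the picture. A call takes as long as a camera call.
- arm.recognise(camera, thing): "box" ([left, top, width, height] in pixels, round what is visible of it).
The state is a dict: "time_s": time; "q": joint angles; "dq": joint speeds; "joint_torque": joint torques, N m; "eef_pos": TCP position; "tcp_rot": TCP orientation; "ft_force": force on the tool from outside, world axes, zero at the start; "moment": the same for the moment, N m; "grip_width": finger opening in m.
Only numpy, scipy, OpenCV 4.12 (cv2) and the standard library are available. Lean on these libraries where they do the work, as an engineer would, in place of code of your own. Each camera call takes 0.05 s, during which the arm holds its last target. There are 200 camera calls.

## Working session

There is one attempt and no reset: what is moved stays moved. The work goes in short steps, Python scripts to look and compute and a tool call to move; the robot and the scene stay as the last step left them, time stands still between calls to the robot, and variables do not carry over. Pictures are saved under pics/ and viewed, about 8 in all and at most 12, crops included, and the job is handed in when it is done.

Besides the shell and the picture viewer there is one more tool, called in YAML: its name, and indented under it one key for each argument. apply_moves: Moves the arm, as the interface text tells. Shifts and turns lie within -1 to 1; 1 stands for 0.025 m of shift or 5 degrees of turn. Its arguments: {"type":"object","properties":{"motion":{"type":"array","items":{"type":"object","properties":{"dx":{"type":"number"},"dy":{"type":"number"},"dz":{"type":"number"},"rx":{"type":"number"},"ry":{"type":"number"},"rz":{"type":"number"},"claw":{"type":"number"}}}}},"required":["motion"]}

```bash
ls; mkdir -p pics
python3 - <<'E'
from rig import arm
import cv2,numpy as np
for n in("side","top"):
    f=arm.grab_frame(n); cv2.imwrite(f"pics/{n}0.png",f["pixels"][:,:,::-1]); print(n,f["fx"],f["cx"],f["cy"],np.round(f["extrinsics"],4).tolist())
    for t in("housing","cover","corner_left","bolt_left_wing","spray_can","mug","parts_bowl"):
        print(t,[(np.round(d["box"]).tolist(),round(d["p"],2)) for d in arm.recognise(n,t)[:3]])
print(arm.state())
E
```

```text
pics
side 386.4112851749735 317.3944491032777 199.99095991829702 [[0.9969, -0.0781, 0.0045, -0.5902], [-0.0348, -0.4943, -0.8686, 0.1286], [0.0701, 0.8658, -0.4955, 1.0829], [0.0, 0.0, 0.0, 1.0]]
housing [([284.0, 150.0, 86.0, 104.0], 0.75), ([283.0, 159.0, 11.0, 45.0], 0.58)]
cover [([281.0, 152.0, 83.0, 76.0], 0.88), ([314.0, 194.0, 14.0, 22.0], 0.44)]
corner_left [([282.0, 153.0, 78.0, 78.0], 0.76)]
bolt_left_wing [([280.0, 173.0, 11.0, 20.0], 0.57)]
spray_can [([280.0, 158.0, 11.0, 52.0], 0.71), ([354.0, 176.0, 8.0, 22.0], 0.43)]
mug [([303.0, 151.0, 8.0, 19.0], 0.64)]
parts_bowl [([304.0, 335.0, 80.0, 65.0], 0.77)]
top 369.51240555856094 318.2353118136856 200.43455156404247 [[0.0251, -0.9994, 0.0237, -0.0358], [-0.9886, -0.0283, -0.1478, 0.6296], [0.1483, -0.0197, -0.9887, 1.0772], [0.0, 0.0, 0.0, 1.0]]
housing [([282.0, 164.0, 77.0, 84.0], 0.61)]
cover [([286.0, 168.0, 68.0, 78.0], 0.85)]
corner_left [([287.0, 167.0, 63.0, 80.0], 0.69)]
bolt_left_wing [([312.0, 235.0, 21.0, 13.0], 0.69), ([173.0, 190.0, 38.0, 32.0], 0.3), ([156.0, 200.0, 19.0, 62.0], 0.15)]
spray_can [([244.0, 221.0, 26.0, 28.0], 0.96)]
mug [([173.0, 188.0, 39.0, 33.0], 0.84), ([324.0, 163.0, 19.0, 14.0], 0.53)]
parts_bowl [([440.0, 191.0, 45.0, 43.0], 0.95)]
{'time_s': 0.8, 'q': array([ 1.08547761e+00,  4.93595919e-01,  1.34550373e+00, -2.49367403e-05,
        1.30247831e+00, -9.54922770e-02]), 'dq': array([-3.72722683e-05,  3.56338897e-04, -6.25666405e-04, -1.33045241e-03,
        7.26453189e-04, -5.88396358e-04]), 'joint_torque': array([-9.48952911e-04, -8.81962466e+01, -3.84244609e+01, -2.34687204e-04,
        1.30972541e-03, -3.06937089e-06]), 'eef_pos': array([0.23752089, 0.57811452, 0.20597824]), 'tcp_rot': array([ 0.13695368,  0.69370817, -0.13694859,  0.69372743]), 'ft_force': array([ 0.34496331,  0.6034225 , -0.19716102]), 'moment': array([-0.0257148 , -0.00762993,  0.06715524]), 'grip_width': 0.08552827084296917}
```

Run:
```python
import cv2
a=cv2.imread("pics/top0.png")[130:290,150:500];b=cv2.imread("pics/side0.png")[120:290,220:430]
cv2.imwrite("pics/a.png",cv2.resize(a,(798,365),interpolation=3));cv2.imwrite("pics/b.png",cv2.resize(b,None,fx=3.5,fy=3.5,interpolation=3))
```

```text
(no output)
```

View pics/a.png

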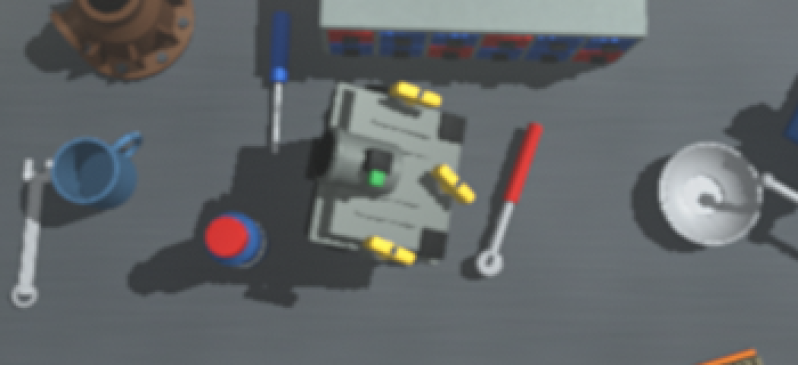

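View pics/b.png

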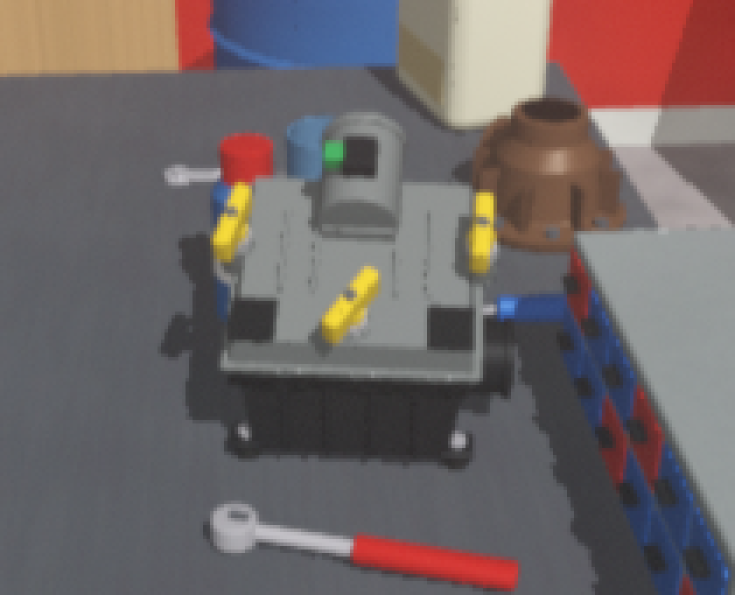

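The top view shows the cover's front facing world -y (image right), with wings at about (333,171), (350,210) and (321,240) in the full frame. A drawer cabinet stands close beside the right bolt. The side view shows the same wings and both pads, and the ratchet lies in front. Next I'll fit the pose.

```bash
cat > h.py <<'E'
import numpy as np,cv2
from scipy.spatial.transform import Rotation as R
from scipy.optimize import least_squares
def proj(f,P):
    E=np.array(f["extrinsics"]);c=np.atleast_2d(P)@E[:3,:3].T+E[:3,3]
    return np.c_[f["fx"]*c[:,0]/c[:,2]+f["cx"],f["fy"]*c[:,1]/c[:,2]+f["cy"]]
def tri(fs,px):
    return least_squares(lambda P:np.concatenate([proj(f,P)[0]-p for f,p in zip(fs,px)]),[.5,0,.1])
def yellow(f,amin=20):
    h=cv2.cvtColor(f["pixels"],cv2.COLOR_RGB2HSV);m=cv2.inRange(h,(22,150,90),(33,255,255))
    m=cv2.morphologyEx(m,cv2.MORPH_CLOSE,np.ones((5,5),np.uint8))
    n,l,s,c=cv2.connectedComponentsWithStats(m); return [(s[i,4],c[i].round(1),s[i,:4]) for i in range(1,n) if s[i,4]>amin]
RC=R.from_euler("y",-30,degrees=True)
def cover(p,q): # pose X,Y,yaw; cover-frame points mm -> world
    h=(RC.apply(np.atleast_2d(q))+[75,0,172])/1000
    return R.from_euler("z",p[2]).apply(h)+[p[0],p[1],0]
W=np.array([[-75,92,55],[-144,0,55],[-75,-92,55.]]); PAD=np.array([[-144,72,34],[-144,-72,34.]])
E
python3 - <<'E'
from h import *
from rig import arm
fs=[arm.grab_frame(n) for n in("side","top")]
for f in fs: print(yellow(f))
r=tri(fs,[[386,189],[290,142]]);print("cab",r.x,r.fun)
E
```

```text
[(np.int32(294), array([ 9.1, 16.9]), array([ 0,  0, 17, 42], dtype=int32)), (np.int32(123), array([286. , 183.4]), array([281, 173,  11,  21], dtype=int32)), (np.int32(113), array([357.5, 185.3]), array([354, 175,   8,  22], dtype=int32)), (np.int32(146), array([319.7, 207. ]), array([312, 197,  16,  21], dtype=int32))]
[(np.int32(96), array([332. , 171.1]), array([323, 166,  20,  10], dtype=int32)), (np.int32(103), array([348.6, 210.5]), array([341, 203,  17,  15], dtype=int32)), (np.int32(105), array([321. , 239.6]), array([311, 234,  21,  11], dtype=int32))]
cab [0.79572988 0.06889746 0.11301636] [-1.54666374  0.38181754  0.22119708 -1.56891654]
```

Run:
```python
from h import *
from rig import arm
fs=[arm.grab_frame(n) for n in("side","top")]
S=np.array([[286,183.4],[319.7,207],[357.5,185.3]]);T=np.array([[321,239.6],[348.6,210.5],[332,171.1]])
for i in range(3):
    r=tri(fs,[S[i],T[i]]);print(r.x.round(4),r.fun.round(2))
def res(v):
    # v: X,Y,yaw, lift_left, lift_right at front (mm along cover z), applied to wings
    k=[v[3]*.5,(v[3]+v[4])/2,v[4]*.5]
    P=cover(v[:3],W+np.c_[np.zeros((3,2)),k])
    pa=cover(v[:3],PAD+np.c_[np.zeros((2,2)),v[3:5]])
    return np.r_[(proj(fs[0],P)-S).ravel(),(proj(fs[1],P)-T).ravel(),
     ((proj(fs[0],pa)-[[292.3,211.4],[349,213.5]])*.5).ravel(), ((proj(fs[1],pa)-[[339.5,237],[348.5,186]])*.5).ravel(),np.array(v[3:5])*.02]
r=least_squares(res,[.55,-.05,1.5,0,0],x_scale=[.1,.1,.1,5,5]);print(r.x,r.fun.round(2))
def res0(v): return res(np.r_[v,0,0])
r0=least_squares(res0,[.55,-.05,1.5]);print(r0.x,r0.fun.round(2))
```

```text
[ 0.5066 -0.0258  0.1918] [-0.36  0.03 -0.   -0.36]
[ 0.5886 -0.1001  0.1613] [-0.23  0.03  0.01 -0.26]
[ 0.6897 -0.0509  0.1926] [-0.25  0.05  0.03 -0.26]
[ 6.01004560e-01 -1.61440119e-02  1.43060669e+00  1.54439528e+01
  1.75009320e+01] [-0.19  0.79 -0.01 -0.05 -0.59  1.   -0.57 -0.45  0.28 -0.46 -0.17  0.23
 -0.39 -0.6  -0.25 -0.82  0.35 -0.56  0.06 -0.49  0.31  0.35]
[ 0.60110517 -0.01858844  1.43144754] [ 0.15  2.83  0.28  3.66 -0.6   3.24 -1.13 -0.6  -2.32 -0.36 -1.05  0.57
 -0.09  1.1  -0.3   1.07 -0.76 -0.67 -1.32 -0.26  0.    0.  ]
```

```bash
cat >> h.py <<'E'
POSE=[.6010,-.0161,1.4306]
Z=R.from_euler("z",POSE[2])*RC  # cover->world
def toolrot(phi): # tool x=-z_c; jaw axis y at angle phi (deg) from cover y, ccw seen from above the cover
    y=np.array([-np.sin(np.radians(phi)),np.cos(np.radians(phi)),0]);x=np.array([0,0,-1.]);z=np.cross(x,y)
    return Z*R.from_matrix(np.c_[x,y,z])
def go(arm,q,phi,h): # cover-frame point q, tips/TCP height h mm over plane -> shift in units (tool axes), rot units
    s=arm.state();r=R.from_quat(s["tcp_rot"]);t=cover(POSE,[q[0],q[1],h])[0];d=t-s["eef_pos"];r2=toolrot(phi)
    print("t",round(s["time_s"],2),"target",t.round(4),"rot(units,tool)",((r.inv()*r2).as_rotvec(degrees=True)/5).round(2),"shift now",(r.inv().apply(d)/.025).round(2),"shift after rot",(r2.inv().apply(d)/.025).round(2))
def where(arm):
    s=arm.state();r=R.from_quat(s["tcp_rot"]);h=R.from_euler("z",-POSE[2]).apply(s["eef_pos"]-[POSE[0],POSE[1],0])*1000-[75,0,172]
    p=RC.inv().apply(h);c=Z.inv()*r;y=c.apply([0,1,0])
    print("t",round(s["time_s"],2),"TCP cover mm",p.round(1),"xaxis",c.apply([1,0,0]).round(3),"phi",np.degrees(np.arctan2(-y[0],y[1])).round(1),"F cover",Z.inv().apply(s["ft_force"]).round(1),"w",s["grip_width"].round(4),"q",s["q"].round(2))
E
python3 - <<'E'
from h import *
from rig import arm
where(arm)
for phi in(-90,-45,0,45,90,180): print(phi);go(arm,[-144,72],phi,100)
E
```

```text
Traceback (most recent call last):
  File "h.py", line 29, in where
    print("t",round(s["time_s"],2),"TCP cover mm",p.round(1),"xaxis",c.apply([1,0,0]).round(3),"phi",np.degrees(np.arctan2(-y[0],y[1])).round(1),"F cover",Z.inv().apply(s["ft_force"]).round(1),"w",s["grip_width"].round(4),"q",s["q"].round(2))
                                                                                                                                                                                                     ^^^^^^^^^^^^^^^^^^^^^
AttributeError: 'float' object has no attribute 'round'
```

```bash
sed -i 's/s\["grip_width"\].round(4)/round(s["grip_width"],4)/' h.py
python3 - <<'E'
from h import *
from rig import arm
where(arm)
for phi in(-90,-45,0,45,90,180): print(phi);go(arm,[-144,72],phi,100)
E
```

```text
t 1.0 TCP cover mm [ 417.6  443.  -201.9] xaxis [-0.5    0.    -0.866] phi -106.4 F cover [-0.6 -0.8  0. ] w 0.0854 q [ 1.09  0.49  1.35  0.    1.3  -0.1 ]
-90
t 1.0 target [ 0.5158 -0.1048  0.1866] rot(units,tool) [-2.79  0.75  5.97] shift now [  0.77 -21.04  20.68] shift after rot [-12.08 -22.46  14.84]
-45
t 1.0 target [ 0.5158 -0.1048  0.1866] rot(units,tool) [-11.58  -1.66   6.05] shift now [  0.77 -21.04  20.68] shift after rot [-12.08 -26.38  -5.39]
0
t 1.0 target [ 0.5158 -0.1048  0.1866] rot(units,tool) [-20.32  -4.23   5.44] shift now [  0.77 -21.04  20.68] shift after rot [-12.08 -14.84 -22.46]
45
t 1.0 target [ 0.5158 -0.1048  0.1866] rot(units,tool) [-28.98  -7.     3.98] shift now [  0.77 -21.04  20.68] shift after rot [-12.08   5.39 -26.38]
90
t 1.0 target [ 0.5158 -0.1048  0.1866] rot(units,tool) [32.09  8.6  -1.08] shift now [  0.77 -21.04  20.68] shift after rot [-12.08  22.46 -14.84]
180
t 1.0 target [ 0.5158 -0.1048  0.1866] rot(units,tool) [14.77  5.09  3.96] shift now [  0.77 -21.04  20.68] shift after rot [-12.08  14.84  22.46]
```

apply_moves:
  motion:
    - {"dx": -1,"claw": 0}
    - {"dx": -1,"claw": 0}
    - {"dx": -1,"claw": 0}
    - {"dx": -1,"claw": 0}
    - {"dx": -1,"claw": 0}
    - {"dx": -1,"claw": 0}

```text
invalid input
```

apply_moves:
  motion:
    - {"dx": -1,"dy": 0,"dz": 0,"rx": 0,"ry": 0,"rz": 0,"claw": 0}
    - {"dx": -1,"dy": 0,"dz": 0,"rx": 0,"ry": 0,"rz": 0,"claw": 0}
    - {"dx": -1,"dy": 0,"dz": 0,"rx": 0,"ry": 0,"rz": 0,"claw": 0}
    - {"dx": -1,"dy": 0,"dz": 0,"rx": 0,"ry": 0,"rz": 0,"claw": 0}
    - {"dx": -1,"dy": 0,"dz": 0,"rx": 0,"ry": 0,"rz": 0,"claw": 0}
    - {"dx": -1,"dy": 0,"dz": 0,"rx": 0,"ry": 0,"rz": 0,"claw": 0}

```text
time_s: 1.75
eef_pos: [0.237, 0.5771, 0.3584]
tcp_rot: [0.135, 0.694, -0.138, 0.693]
ft_force: [-0.8, 0.9, -0.4]
grip_width: -0.0001
```

apply_moves:
  motion:
    - {"dx": 0,"dy": -1,"dz": 1,"rx": 0,"ry": 0,"rz": 0,"claw": 0}
    - {"dx": 0,"dy": -1,"dz": 1,"rx": 0,"ry": 0,"rz": 0,"claw": 0}
    - {"dx": 0,"dy": -1,"dz": 1,"rx": 0,"ry": 0,"rz": 0,"claw": 0}
    - {"dx": 0,"dy": -1,"dz": 1,"rx": 0,"ry": 0,"rz": 0,"claw": 0}
    - {"dx": 0,"dy": -1,"dz": 1,"rx": 0,"ry": 0,"rz": 0,"claw": 0}
    - {"dx": 0,"dy": -1,"dz": 1,"rx": 0,"ry": 0,"rz": 0,"claw": 0}
    - {"dx": 0,"dy": -1,"dz": 1,"rx": 0,"ry": 0,"rz": 0,"claw": 0}
    - {"dx": 0,"dy": -1,"dz": 1,"rx": 0,"ry": 0,"rz": 0,"claw": 0}
    - {"dx": 0,"dy": -1,"dz": 1,"rx": 0,"ry": 0,"rz": 0,"claw": 0}
    - {"dx": 0,"dy": -1,"dz": 1,"rx": 0,"ry": 0,"rz": 0,"claw": 0}
    - {"dx": 0,"dy": -1,"dz": 1,"rx": 0,"ry": 0,"rz": 0,"claw": 0}
    - {"dx": 0,"dy": -1,"dz": 1,"rx": 0,"ry": 0,"rz": 0,"claw": 0}

```text
time_s: 3.25
eef_pos: [0.4045, 0.1758, 0.3614]
tcp_rot: [0.136, 0.693, -0.135, 0.695]
ft_force: [0.1, 0.5, 0.0]
grip_width: -0.0003
```

apply_moves:
  motion:
    - {"dx": 0,"dy": -1,"dz": 1,"rx": -0.46,"ry": 0.12,"rz": 1,"claw": 0}
    - {"dx": 0,"dy": -1,"dz": 1,"rx": -0.46,"ry": 0.12,"rz": 1,"claw": 0}
    - {"dx": 0,"dy": -1,"dz": 1,"rx": -0.46,"ry": 0.12,"rz": 1,"claw": 0}
    - {"dx": 0,"dy": -1,"dz": 1,"rx": -0.46,"ry": 0.12,"rz": 1,"claw": 0}
    - {"dx": 0,"dy": -1,"dz": 1,"rx": -0.46,"ry": 0.12,"rz": 1,"claw": 0}
    - {"dx": 0,"dy": -1,"dz": 1,"rx": -0.46,"ry": 0.12,"rz": 1,"claw": 0}

```text
time_s: 4.0
eef_pos: [0.5118, -0.0099, 0.33]
tcp_rot: [0.232, 0.661, 0.145, 0.699]
ft_force: [0.2, 0.5, 0.1]
grip_width: 0.0002
```

Run:
```python
from h import *
from rig import arm
where(arm)
go(arm,[-144,72],-90,95)
```

```text
t 4.0 TCP cover mm [  8.5  89.2 177.5] xaxis [ 0.019 -0.012 -1.   ] phi -89.1 F cover [ 0.5 -0.2 -0.2] w 0.0002 q [-0.5   0.28  1.5   0.51  1.57 -1.99]
t 4.0 target [ 0.5161 -0.1023  0.1823] rot(units,tool) [ 0.19  0.14 -0.21] shift now [ 3.19 -6.17  0.55] shift after rot [ 3.3  -6.1   0.69]
```

apply_moves:
  motion:
    - {"dx": 0,"dy": -1,"dz": 0.11,"rx": 0.19,"ry": 0.14,"rz": -0.21,"claw": 0}
    - {"dx": 0,"dy": -1,"dz": 0.11,"rx": 0,"ry": 0,"rz": 0,"claw": 0}
    - {"dx": 0,"dy": -1,"dz": 0.11,"rx": 0,"ry": 0,"rz": 0,"claw": 0}
    - {"dx": 0,"dy": -1,"dz": 0.11,"rx": 0,"ry": 0,"rz": 0,"claw": 0}
    - {"dx": 0,"dy": -1,"dz": 0.11,"rx": 0,"ry": 0,"rz": 0,"claw": 0}
    - {"dx": 0,"dy": -1,"dz": 0.11,"rx": 0,"ry": 0,"rz": 0,"claw": 0}
    - {"dx": 0,"dy": 0,"dz": 0,"rx": 0,"ry": 0,"rz": 0,"claw": 0}

```text
time_s: 4.88
eef_pos: [0.5091, -0.149, 0.2497]
tcp_rot: [0.231, 0.67, 0.131, 0.693]
ft_force: [0.1, -0.2, 0.8]
grip_width: -0.0
```

Run:
```python
from h import *
from rig import arm
where(arm)
go(arm,[-144,72],-90,70)
f=arm.grab_frame("wrist");cv2.imwrite("pics/w1.png",f["pixels"][:,:,::-1])
print(yellow(f),proj(f,cover(POSE,np.r_[W,PAD])).round(0).tolist())
```

```text
t 4.88 TCP cover mm [-151.2   72.4  177. ] xaxis [-0.005  0.003 -1.   ] phi -90.4 F cover [ 0.2 -0.1  0.8] w -0.0 q [-0.69  0.44  1.45  0.43  1.55 -2.2 ]
t 4.88 target [ 0.5179 -0.0899  0.1606] rot(units,tool) [-0.08 -0.03  0.06] shift now [4.28 0.31 0.03] shift after rot [4.28 0.29 0.02]
[(np.int32(942), array([402.6, 169.4]), array([371, 157,  66,  26], dtype=int32)), (np.int32(21), array([353.8, 267.2]), array([352, 262,   5,  10], dtype=int32)), (np.int32(46), array([412., 328.]), array([409, 323,   9,  12], dtype=int32))] [[401.0, 169.0], [330.0, 255.0], [391.0, 329.0], [330.0, 184.0], [330.0, 302.0]]
```

View pics/w1.png

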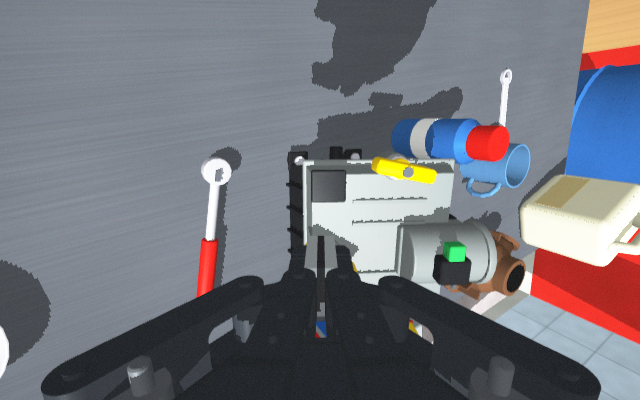

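Wrist view: the left wing is at (402,169) and the left pad at about (328,185). Both agree with the fitted pose to within 2 px. Next I'll descend onto the left pad.

apply_moves:
  motion:
    - {"dx": 1,"dy": 0.1,"dz": 0,"rx": -0.08,"ry": 0,"rz": 0,"claw": 0}
    - {"dx": 1,"dy": 0.1,"dz": 0,"rx": 0,"ry": 0,"rz": 0,"claw": 0}
    - {"dx": 1,"dy": 0.1,"dz": 0,"rx": 0,"ry": 0,"rz": 0,"claw": 0}
    - {"dx": 1,"dy": 0,"dz": 0,"rx": 0,"ry": 0,"rz": 0,"claw": 0}
    - {"dx": 0.3,"dy": 0,"dz": 0,"rx": 0,"ry": 0,"rz": 0,"claw": 0}
    - {"dx": 0.2,"dy": 0,"dz": 0,"rx": 0,"ry": 0,"rz": 0,"claw": 0}
    - {"dx": 0.2,"dy": 0,"dz": 0,"rx": 0,"ry": 0,"rz": 0,"claw": 0}

```text
time_s: 5.8
eef_pos: [0.5202, -0.0814, 0.153]
tcp_rot: [0.226, 0.668, 0.134, 0.696]
ft_force: [0.4, -0.9, 0.1]
grip_width: -0.0003
```

```bash
python3 -c "
from h import *
from rig import arm
where(arm)"
```

```text
t 5.8 TCP cover mm [-140.2   70.9   59. ] xaxis [-0.007 -0.002 -1.   ] phi -89.7 F cover [-0.7 -0.6  0.5] w -0.0003 q [-0.59  0.52  1.63  0.49  1.27 -2.23]
```

apply_moves:
  motion:
    - {"dx": 0.15,"dy": -0.15,"dz": 0,"rx": 0,"ry": 0,"rz": 0,"claw": 0}
    - {"dx": 0.15,"dy": 0,"dz": 0,"rx": 0,"ry": 0,"rz": 0,"claw": 0}

```text
time_s: 6.05
eef_pos: [0.5207, -0.0816, 0.1447]
tcp_rot: [0.226, 0.668, 0.134, 0.696]
ft_force: [-0.3, -0.5, -0.3]
grip_width: 0.0004
```

```bash
python3 -c "
from h import *
from rig import arm
where(arm)"
```

```text
t 6.05 TCP cover mm [-144.5   70.3   51.9] xaxis [-0.008 -0.003 -1.   ] phi -89.7 F cover [-0.6  0.3  0. ] w 0.0004 q [-0.59  0.53  1.63  0.49  1.25 -2.24]
```

apply_moves:
  motion:
    - {"dx": 0.12,"dy": 0,"dz": 0,"rx": 0,"ry": 0,"rz": 0,"claw": 0}
    - {"dx": 0.12,"dy": 0,"dz": 0,"rx": 0,"ry": 0,"rz": 0,"claw": 0}

```text
time_s: 6.3
eef_pos: [0.5213, -0.0787, 0.1392]
tcp_rot: [0.226, 0.668, 0.133, 0.696]
ft_force: [-0.1, 0.3, 0.1]
grip_width: 0.0002
```

```bash
python3 -c "
from h import *
from rig import arm
where(arm)"
```

```text
t 6.3 TCP cover mm [-144.7   70.2   45.7] xaxis [-0.008 -0.004 -1.   ] phi -89.7 F cover [ 0.3  0.1 -0. ] w 0.0002 q [-0.58  0.54  1.64  0.49  1.24 -2.25]
```

apply_moves:
  motion:
    - {"dx": 0.1,"dy": 0,"dz": 0,"rx": 0,"ry": 0,"rz": 0,"claw": 0}
    - {"dx": 0.1,"dy": 0,"dz": 0,"rx": 0,"ry": 0,"rz": 0,"claw": 0}

```text
time_s: 6.55
eef_pos: [0.5217, -0.0761, 0.1346]
tcp_rot: [0.226, 0.668, 0.133, 0.696]
ft_force: [-0.3, 0.5, -0.3]
grip_width: -0.0001
```

```bash
python3 -c "
from h import *
from rig import arm
where(arm);print(arm.tips_ahead)
for n in ('side',):
  f=arm.grab_frame(n);cv2.imwrite('pics/c.png',cv2.resize(f['pixels'][120:290,220:430,::-1],None,fx=3.5,fy=3.5,interpolation=3))"
```

```text
t 6.55 TCP cover mm [-144.7   70.2   40.3] xaxis [-0.008 -0.003 -1.   ] phi -89.7 F cover [ 0.2  0.4 -0.5] w -0.0001 q [-0.58  0.54  1.65  0.5   1.23 -2.25]
0.008
```

View pics/c.png

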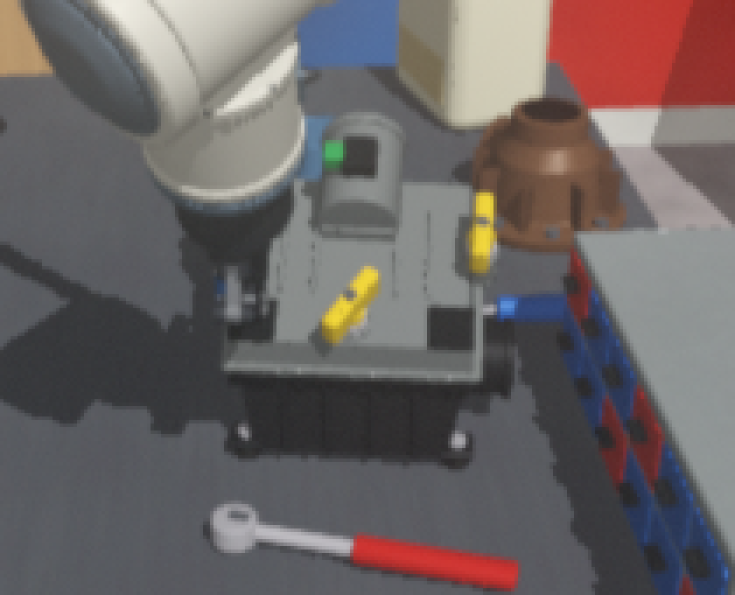

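The side view shows the fingers just above the left pad, near (255,305) in the crop. I read no contact force yet, so I'll keep pressing in small steps.

apply_moves:
  motion:
    - {"dx": 0.08,"dy": 0,"dz": 0,"rx": 0,"ry": 0,"rz": 0,"claw": 0}
    - {"dx": 0.08,"dy": 0,"dz": 0,"rx": 0,"ry": 0,"rz": 0,"claw": 0}

```text
time_s: 6.85
eef_pos: [0.5219, -0.0739, 0.1307]
tcp_rot: [0.226, 0.668, 0.134, 0.696]
ft_force: [0.4, 0.1, 0.6]
grip_width: -0.0
```

apply_moves:
  motion:
    - {"dx": 0.08,"dy": 0,"dz": 0,"rx": 0,"ry": 0,"rz": 0,"claw": 0}
    - {"dx": 0.08,"dy": 0,"dz": 0,"rx": 0,"ry": 0,"rz": 0,"claw": 0}

```text
time_s: 7.1
eef_pos: [0.5222, -0.0718, 0.127]
tcp_rot: [0.226, 0.668, 0.133, 0.696]
ft_force: [0.1, 0.3, -0.3]
grip_width: 0.0
```

```bash
python3 -c "
from h import *
from rig import arm
where(arm)
f=arm.grab_frame('side');p=proj(f,arm.state()['eef_pos'])[0];print(p,(p-[220,120])*3.5)
f=arm.grab_frame('wrist');cv2.imwrite('pics/w2.png',f['pixels'][100:330,250:470,::-1].repeat(3,0).repeat(3,1)[:600])"
```

```text
t 7.1 TCP cover mm [-144.7   70.2   31.6] xaxis [-0.008 -0.003 -1.   ] phi -89.7 F cover [ 0.1 -0.  -0.5] w 0.0 q [-0.57  0.55  1.66  0.5   1.21 -2.25]
[292.74003335 213.82992666] [254.59011671 328.40474332]
```

View pics/w2.png

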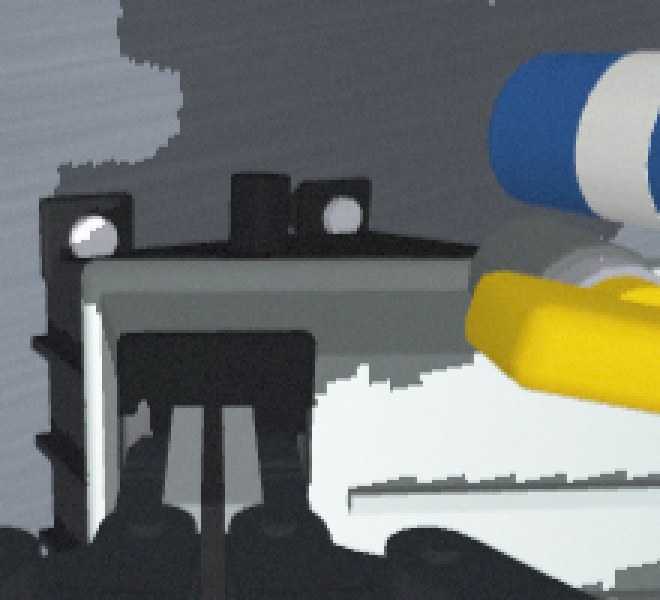

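Wrist crop: the shut fingers are centred over the left pad. The pad's outer edge is at crop row 332, columns 118–315, i.e. full-frame row 211, columns 289–355. I'll work out the pad's true height from its apparent size.

Run:
```python
from h import *
from rig import arm
f=arm.grab_frame("wrist");s=arm.state()
print(f["fx"],"cam in cover",(RC.inv().apply(R.from_euler("z",-POSE[2]).apply(-np.array(f["extrinsics"])[:3,:3].T@np.array(f["extrinsics"])[:3,3]-[POSE[0],POSE[1],0])*1000-[75,0,172])).round(1))
for lift in(-20,-10,0,10,15):
  print(lift,proj(f,cover(POSE,[[-162,89,34+lift],[-126,89,34+lift],[-174,96,lift+34],[-75,92,42+lift/2],[-46,92,55+lift/2],[-104,92,55+lift/2]])).round(0).tolist())
# housing foot/bench check: tip pixel
r=R.from_quat(s["tcp_rot"])
print("tip corners",proj(f,s["eef_pos"]+r.apply([[.008,-.012,.011],[.008,.012,.011],[.008,-.012,-.011]])).round(0).tolist())
fs=[arm.grab_frame(n) for n in("side","top")]
print("feet proj side (P bench housing corners)",proj(fs[0],cover(POSE,RC.inv().apply(np.array([[-75,95,0],[-75,-95,0]])-[75,0,172]))).round(0).tolist())
```

```text
297.19158002082514 cam in cover [-145.9  138.8  197.7]
-20 [[297.0, 197.0], [353.0, 198.0], [278.0, 186.0], [445.0, 201.0], [509.0, 208.0], [400.0, 208.0]]
-10 [[296.0, 201.0], [355.0, 202.0], [276.0, 190.0], [448.0, 204.0], [514.0, 211.0], [403.0, 210.0]]
0 [[294.0, 206.0], [357.0, 207.0], [273.0, 194.0], [452.0, 206.0], [521.0, 214.0], [405.0, 213.0]]
10 [[292.0, 212.0], [359.0, 212.0], [270.0, 199.0], [456.0, 209.0], [527.0, 218.0], [408.0, 217.0]]
15 [[292.0, 215.0], [360.0, 215.0], [268.0, 202.0], [458.0, 211.0], [531.0, 219.0], [409.0, 218.0]]
tip corners [[305.0, 247.0], [343.0, 247.0], [304.0, 214.0]]
feet proj side (P bench housing corners) [[285.0, 255.0], [355.0, 258.0]]
```

```bash
python3 -c "
from h import *
from rig import arm
f=arm.grab_frame('wrist');s=arm.grab_frame('side')
g=lambda a:(255*(a/255.)**.5).astype(np.uint8)
A=cv2.resize(g(f['pixels'][190:330,270:370,::-1]),(400,560),interpolation=3)
B=cv2.resize(g(s['pixels'][155:255,265:335,::-1]),(392,560),interpolation=3)
cv2.imwrite('pics/e.png',np.hstack([A,B]))"
```

```text
(no output)
```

View pics/e.png

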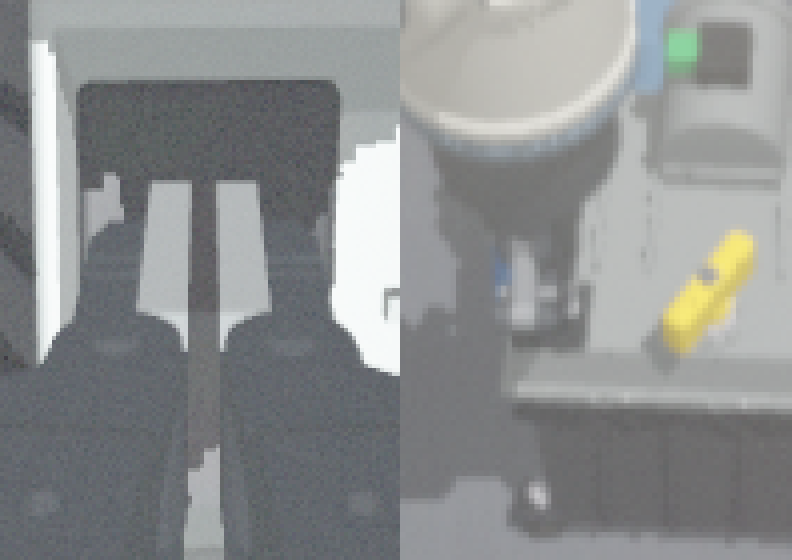

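The fingertip ends sit at wrist row 235, where the model has them at about row 214. So the real tips are farther back than I assumed and are still clear of the pad, as the zero force shows. I'll keep descending in guarded steps.

apply_moves:
  motion:
    - {"dx": 0.08,"dy": 0,"dz": 0,"rx": 0,"ry": 0,"rz": 0,"claw": 0}
    - {"dx": 0.08,"dy": 0,"dz": 0,"rx": 0,"ry": 0,"rz": 0,"claw": 0}

```text
time_s: 7.7
eef_pos: [0.5227, -0.07, 0.1237]
tcp_rot: [0.226, 0.668, 0.133, 0.697]
ft_force: [-0.1, -0.5, 0.3]
grip_width: 0.0002
```

```bash
python3 -c "
from h import *
from rig import arm
where(arm)
f=arm.grab_frame('wrist');s=arm.state();r=R.from_quat(s['tcp_rot'])
for z in(-.011,0):
  print(z,[(x,proj(f,s['eef_pos']+r.apply([x/1000,0,z]))[0].round(0).tolist()) for x in(8,-2,-12,-22)])
E=np.array(f['extrinsics']);print('cam in tool',r.inv().apply(-E[:3,:3].T@E[:3,3]-s['eef_pos']).round(4),'axes',(r.inv().as_matrix()@E[:3,:3].T).round(2).tolist())
"
```

```text
t 7.7 TCP cover mm [-144.8   70.    27.8] xaxis [-0.008 -0.004 -1.   ] phi -89.7 F cover [-0.2  0.1  0.5] w 0.0002 q [-0.57  0.56  1.66  0.5   1.2  -2.26]
-0.011 [(8, [324.0, 213.0]), (-2, [324.0, 219.0]), (-12, [324.0, 224.0]), (-22, [325.0, 231.0])]
0 [(8, [324.0, 230.0]), (-2, [324.0, 236.0]), (-12, [324.0, 243.0]), (-22, [324.0, 251.0])]
cam in tool [-0.1666 -0.0021 -0.068 ] axes [[0.0, -0.27, 0.96], [1.0, -0.0, -0.0], [0.0, 0.96, 0.27]]
```

apply_moves:
  motion:
    - {"dx": 0.08,"dy": 0,"dz": 0,"rx": 0,"ry": 0,"rz": 0,"claw": 0}
    - {"dx": 0.08,"dy": 0,"dz": 0,"rx": 0,"ry": 0,"rz": 0,"claw": 0}

```text
time_s: 8.0
eef_pos: [0.5229, -0.0677, 0.1197]
tcp_rot: [0.226, 0.668, 0.133, 0.696]
ft_force: [-0.0, -0.2, 0.4]
grip_width: 0.0001
```

apply_moves:
  motion:
    - {"dx": 0.08,"dy": 0,"dz": 0,"rx": 0,"ry": 0,"rz": 0,"claw": 0}
    - {"dx": 0.08,"dy": 0,"dz": 0,"rx": 0,"ry": 0,"rz": 0,"claw": 0}

```text
time_s: 8.25
eef_pos: [0.5232, -0.0659, 0.116]
tcp_rot: [0.226, 0.668, 0.133, 0.697]
ft_force: [-0.9, -4.2, 2.6]
grip_width: 0.0002
```

```bash
python3 -c "
from h import *
from rig import arm
where(arm)
f=arm.grab_frame('wrist');s=arm.grab_frame('side')
g=lambda a:(255*(a/255.)**.5).astype(np.uint8)
A=cv2.resize(g(f['pixels'][150:300,250:400,::-1]),(400,400),interpolation=3)
B=cv2.resize(g(s['pixels'][175:255,265:345,::-1]),(400,400),interpolation=3)
cv2.imwrite('pics/e2.png',np.hstack([A,B]))"
```

```text
t 8.25 TCP cover mm [-145.1   70.    19.1] xaxis [-0.008 -0.004 -1.   ] phi -89.7 F cover [-2.4  0.3  4.4] w 0.0002 q [-0.56  0.57  1.67  0.51  1.18 -2.26]
```

View pics/e2.png

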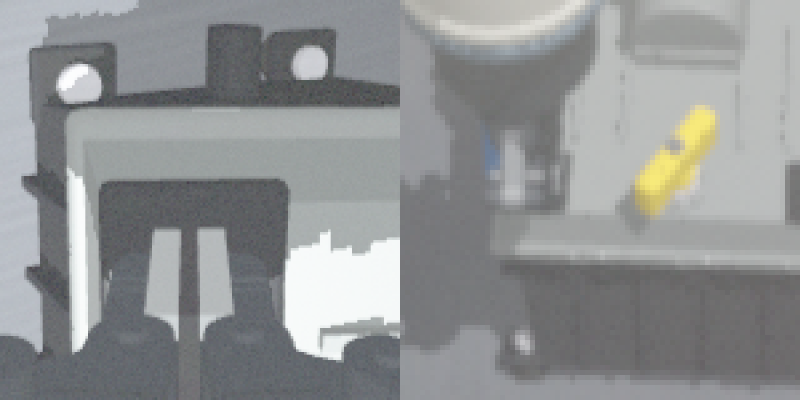

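Contact: 4.4 N on the left pad with the TCP at 19 mm in my cover frame. The tips sit about centred on the pad. Pressing on in small steps.

apply_moves:
  motion:
    - {"dx": 0.08,"dy": 0,"dz": 0,"rx": 0,"ry": 0,"rz": 0,"claw": 0}
    - {"dx": 0.08,"dy": 0,"dz": 0,"rx": 0,"ry": 0,"rz": 0,"claw": 0}

```text
time_s: 8.6
eef_pos: [0.5237, -0.0649, 0.1126]
tcp_rot: [0.225, 0.668, 0.133, 0.697]
ft_force: [-4.3, -9.3, 6.2]
grip_width: -0.0001
```

```bash
python3 -c "
from h import *
from rig import arm
where(arm)"
```

```text
t 8.6 TCP cover mm [-145.9   69.7   15.6] xaxis [-0.01  -0.005 -1.   ] phi -89.7 F cover [-5.4  3.  10.3] w -0.0001 q [-0.56  0.57  1.67  0.51  1.17 -2.26]
```

apply_moves:
  motion:
    - {"dx": 0.08,"dy": 0,"dz": 0,"rx": 0,"ry": 0,"rz": 0,"claw": 0}
    - {"dx": 0.08,"dy": 0,"dz": 0,"rx": 0,"ry": 0,"rz": 0,"claw": 0}

```text
time_s: 8.85
eef_pos: [0.5244, -0.0645, 0.1094]
tcp_rot: [0.225, 0.667, 0.132, 0.698]
ft_force: [-3.3, -7.9, 8.4]
grip_width: -0.0001
```

```bash
python3 -c "
from h import *
from rig import arm
where(arm)"
```

```text
t 8.85 TCP cover mm [-147.    69.1   12.6] xaxis [-0.012 -0.006 -1.   ] phi -89.6 F cover [-3.   2.2 11.4] w -0.0001 q [-0.56  0.57  1.68  0.51  1.16 -2.27]
```

apply_moves:
  motion:
    - {"dx": 0.1,"dy": 0.06,"dz": 0,"rx": 0,"ry": 0,"rz": 0,"claw": 0}
    - {"dx": 0.1,"dy": 0.06,"dz": 0,"rx": 0,"ry": 0,"rz": 0,"claw": 0}

```text
time_s: 9.1
eef_pos: [0.5254, -0.0614, 0.1067]
tcp_rot: [0.223, 0.667, 0.131, 0.699]
ft_force: [-6.2, -12.3, 8.9]
grip_width: 0.0002
```

```bash
python3 -c "
from h import *
from rig import arm
where(arm)"
```

```text
t 9.1 TCP cover mm [-145.6   68.6    8.7] xaxis [-0.015 -0.008 -1.   ] phi -89.6 F cover [-6.9  4.4 14.3] w 0.0002 q [-0.55  0.58  1.68  0.52  1.15 -2.26]
```

apply_moves:
  motion:
    - {"dx": 0.1,"dy": 0.04,"dz": 0,"rx": 0,"ry": 0,"rz": 0,"claw": 0}

```text
time_s: 9.22
eef_pos: [0.5257, -0.0604, 0.1052]
tcp_rot: [0.223, 0.667, 0.13, 0.699]
ft_force: [-7.7, -12.3, 8.7]
grip_width: 0.0
```

```bash
python3 -c "
from h import *
from rig import arm
where(arm)"
```

```text
t 9.22 TCP cover mm [-145.5   68.3    6.8] xaxis [-0.017 -0.009 -1.   ] phi -89.6 F cover [-7.1  5.9 14.1] w 0.0 q [-0.55  0.58  1.68  0.52  1.14 -2.26]
```

apply_moves:
  motion:
    - {"dx": 0.1,"dy": 0.04,"dz": 0,"rx": 0,"ry": 0,"rz": 0,"claw": 0}

```text
time_s: 9.35
eef_pos: [0.526, -0.0595, 0.1035]
tcp_rot: [0.222, 0.667, 0.13, 0.699]
ft_force: [-9.6, -16.6, 8.3]
grip_width: -0.0002
```

```bash
python3 -c "
from h import *
from rig import arm
where(arm)"
```

```text
t 9.35 TCP cover mm [-145.5   68.2    5. ] xaxis [-0.019 -0.009 -1.   ] phi -89.6 F cover [-11.3   7.2  16.1] w -0.0002 q [-0.54  0.58  1.69  0.52  1.14 -2.26]
```

apply_moves:
  motion:
    - {"dx": 0.08,"dy": 0,"dz": 0,"rx": 0,"ry": 0,"rz": 0,"claw": 0}

```text
time_s: 9.48
eef_pos: [0.5263, -0.0594, 0.1021]
tcp_rot: [0.222, 0.667, 0.129, 0.7]
ft_force: [-4.9, -8.5, 12.4]
grip_width: -0.0001
```

```bash
python3 -c "
from h import *
from rig import arm
where(arm)"
```

```text
t 9.47 TCP cover mm [-146.1   67.9    3.6] xaxis [-0.02 -0.01 -1.  ] phi -89.6 F cover [-1.7  3.6 15.3] w -0.0001 q [-0.54  0.58  1.69  0.52  1.13 -2.26]
```

apply_moves:
  motion:
    - {"dx": 0.08,"dy": 0,"dz": 0,"rx": 0,"ry": 0,"rz": 0,"claw": 0}

```text
time_s: 9.6
eef_pos: [0.5266, -0.0591, 0.1007]
tcp_rot: [0.221, 0.667, 0.129, 0.7]
ft_force: [-5.7, -9.5, 11.2]
grip_width: -0.0003
```

```bash
python3 -c "
from h import *
from rig import arm
where(arm)"
```

```text
t 9.6 TCP cover mm [-146.5   67.6    2.3] xaxis [-0.021 -0.011 -1.   ] phi -89.5 F cover [-3.2  4.3 14.8] w -0.0003 q [-0.54  0.58  1.69  0.52  1.13 -2.27]
```

apply_moves:
  motion:
    - {"dx": 0.08,"dy": 0,"dz": 0,"rx": 0,"ry": 0,"rz": 0,"claw": 0}

```text
time_s: 9.72
eef_pos: [0.5269, -0.0587, 0.0994]
tcp_rot: [0.221, 0.666, 0.129, 0.7]
ft_force: [-6.7, -9.0, 12.9]
grip_width: 0.0001
```

```bash
python3 -c "
from h import *
from rig import arm
where(arm)"
```

```text
t 9.72 TCP cover mm [-146.8   67.4    0.9] xaxis [-0.021 -0.012 -1.   ] phi -89.5 F cover [-2.1  5.3 16.1] w 0.0001 q [-0.54  0.58  1.69  0.52  1.12 -2.27]
```

apply_moves:
  motion:
    - {"dx": 0.06,"dy": 0,"dz": 0,"rx": 0,"ry": 0,"rz": 0,"claw": 0}

```text
time_s: 9.85
eef_pos: [0.5271, -0.0585, 0.0985]
tcp_rot: [0.221, 0.666, 0.129, 0.701]
ft_force: [-7.0, -8.6, 12.6]
grip_width: -0.0002
```

```bash
python3 -c "
from h import *
from rig import arm
where(arm)"
```

```text
t 9.85 TCP cover mm [-1.47e+02  6.73e+01  1.00e-01] xaxis [-0.022 -0.012 -1.   ] phi -89.5 F cover [-1.9  5.8 15.6] w -0.0002 q [-0.54  0.59  1.69  0.52  1.12 -2.27]
```

apply_moves:
  motion:
    - {"dx": 0.06,"dy": 0,"dz": 0,"rx": 0,"ry": 0,"rz": 0,"claw": 0}

```text
time_s: 9.98
eef_pos: [0.5272, -0.0583, 0.0977]
tcp_rot: [0.221, 0.666, 0.128, 0.701]
ft_force: [-7.2, -8.7, 13.6]
grip_width: 0.0002
```

```bash
python3 -c "
from h import *
from rig import arm
where(arm)"
```

```text
t 9.97 TCP cover mm [-147.2   67.2   -0.8] xaxis [-0.022 -0.013 -1.   ] phi -89.5 F cover [-1.5  5.9 16.7] w 0.0002 q [-0.54  0.59  1.69  0.52  1.12 -2.27]
```

apply_moves:
  motion:
    - {"dx": 0.06,"dy": 0,"dz": 0,"rx": 0,"ry": 0,"rz": 0,"claw": 0}

```text
time_s: 10.1
eef_pos: [0.5274, -0.058, 0.0969]
tcp_rot: [0.22, 0.666, 0.128, 0.701]
ft_force: [-6.7, -9.1, 13.8]
grip_width: -0.0001
```

```bash
python3 -c "
from h import *
from rig import arm
where(arm)"
```

```text
t 10.1 TCP cover mm [-147.4   67.1   -1.7] xaxis [-0.023 -0.014 -1.   ] phi -89.5 F cover [-1.7  5.4 16.9] w -0.0001 q [-0.54  0.59  1.69  0.52  1.11 -2.27]
```

apply_moves:
  motion:
    - {"dx": 0.06,"dy": 0,"dz": 0,"rx": 0,"ry": 0,"rz": 0,"claw": 0}
    - {"dx": 0.06,"dy": 0,"dz": 0,"rx": 0,"ry": 0,"rz": 0,"claw": 0}

```text
time_s: 10.35
eef_pos: [0.5277, -0.0577, 0.0954]
tcp_rot: [0.22, 0.665, 0.128, 0.702]
ft_force: [-7.5, -9.4, 17.1]
grip_width: -0.0001
```

```bash
python3 -c "
from h import *
from rig import arm
where(arm)"
```

```text
t 10.35 TCP cover mm [-147.8   66.7   -3.2] xaxis [-0.024 -0.015 -1.   ] phi -89.4 F cover [-0.4  6.1 20. ] w -0.0001 q [-0.54  0.59  1.7   0.52  1.11 -2.27]
```

apply_moves:
  motion:
    - {"dx": 0.06,"dy": 0,"dz": 0,"rx": 0,"ry": 0,"rz": 0,"claw": 0}
    - {"dx": 0.06,"dy": 0,"dz": 0,"rx": 0,"ry": 0,"rz": 0,"claw": 0}

```text
time_s: 10.6
eef_pos: [0.5283, -0.0575, 0.0941]
tcp_rot: [0.219, 0.665, 0.128, 0.703]
ft_force: [-7.3, -10.8, 17.5]
grip_width: -0.0002
```

```bash
python3 -c "
from h import *
from rig import arm
where(arm)
f=arm.grab_frame('wrist');s=arm.grab_frame('side')
g=lambda a:(255*(a/255.)**.5).astype(np.uint8)
A=cv2.resize(g(f['pixels'][150:300,250:400,::-1]),(400,400),interpolation=3)
B=cv2.resize(g(s['pixels'][165:265,265:365,::-1]),(400,400),interpolation=3)
cv2.imwrite('pics/e3.png',np.hstack([A,B]))"
```

```text
t 10.6 TCP cover mm [-148.2   66.2   -4.4] xaxis [-0.025 -0.017 -1.   ] phi -89.4 F cover [-1.3  5.7 21. ] w -0.0002 q [-0.54  0.59  1.7   0.52  1.1  -2.27]
```

View pics/e3.png

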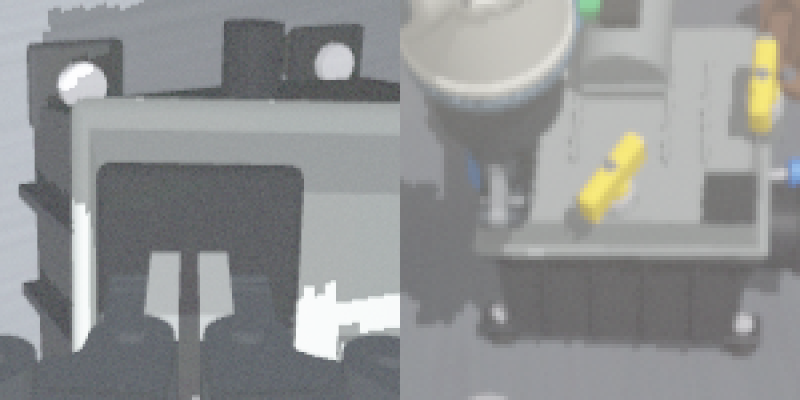

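The wrist view shows the fingertip edge has moved from row 235 to row 244, so the fingers are yielding under load. The pad's outer edge is at row 211, columns 286–363. I'll measure the pad height from this.

Run:
```python
from h import *
from rig import arm
f=arm.grab_frame("wrist");where(arm)
for lift in(-15,-10,-5,0,5,10,15):
  print(lift,proj(f,cover(POSE,[[-162,89,34+lift],[-126,89,34+lift],[-174,96,lift+0],[-75,92,42+lift/2]])).round(1).tolist())
def res(v): return (proj(f,cover(POSE,[[-162+v[0],89+v[1],34+v[2]],[-126+v[0],89+v[1],34+v[2]]]))-[[286.3,211.5],[363,211.5]]).ravel()
print(least_squares(res,[0,0,0]).x)
np.save("w_e3.npy",f["pixels"])
```

```text
t 10.75 TCP cover mm [-148.2   66.2   -4.4] xaxis [-0.025 -0.017 -1.   ] phi -89.4 F cover [-1.3  6.2 21.3] w -0.0002 q [-0.54  0.59  1.7   0.52  1.1  -2.27]
-15 [[296.5, 211.2], [368.1, 212.5], [282.4, 182.1], [487.8, 219.4]]
-10 [[295.5, 214.5], [369.4, 215.8], [281.1, 184.0], [490.7, 221.4]]
-5 [[294.3, 218.0], [370.8, 219.4], [279.8, 186.0], [493.8, 223.4]]
0 [[293.1, 221.7], [372.3, 223.2], [278.4, 188.1], [497.0, 225.6]]
5 [[291.8, 225.7], [374.0, 227.3], [277.0, 190.4], [500.3, 227.8]]
10 [[290.5, 230.0], [375.7, 231.7], [275.4, 192.8], [503.7, 230.1]]
15 [[289.0, 234.7], [377.6, 236.4], [273.7, 195.3], [507.2, 232.5]]
[-3.78657987  3.32571923 -5.47382269]
```

apply_moves:
  motion:
    - {"dx": 0.1,"dy": 0,"dz": 0,"rx": 0,"ry": -0.1,"rz": 0.15,"claw": 0}
    - {"dx": 0.1,"dy": 0,"dz": 0,"rx": 0,"ry": -0.1,"rz": 0.15,"claw": 0}

```text
time_s: 11.0
eef_pos: [0.5296, -0.0563, 0.0915]
tcp_rot: [0.229, 0.654, 0.135, 0.708]
ft_force: [-7.1, -9.7, 22.1]
grip_width: -0.0
```

Run:
```python
from h import *
from rig import arm
f=arm.grab_frame("wrist");where(arm);p=f["pixels"].astype(int).sum(2)
# pad outer edge: brightness step along columns 310..340, left/right along row ~218
c=p[195:235,300:335].mean(1);print("rows",(195+np.argmin(np.diff(c))),c.round().astype(int)[::2].tolist())
r=p[220:228,270:390].mean(0);print(r.round().astype(int)[::2].tolist())
```

```text
t 11.05 TCP cover mm [-148.3   65.2   -7.5] xaxis [ 0.002 -0.038 -0.999] phi -89.3 F cover [ 2.7  5.4 24.8] w 0.0002 q [-0.55  0.6   1.71  0.56  1.09 -2.32]
rows 212 [372, 371, 325, 297, 297, 297, 297, 298, 296, 110, 103, 111, 117, 117, 115, 113, 115, 116, 115, 117]
[104, 105, 113, 221, 339, 362, 370, 273, 270, 100, 109, 115, 114, 112, 117, 115, 113, 118, 115, 116, 113, 113, 116, 117, 116, 115, 115, 117, 115, 116, 115, 113, 111, 113, 114, 116, 114, 113, 114, 112, 112, 116, 116, 118, 118, 118, 117, 112, 129, 334, 333, 331, 329, 334, 330, 333, 331, 333, 333, 335]
```

```bash
cat >> h.py <<'E'
def padlift(f,sgn,cols,row,guess=0):
    res=lambda v:(proj(f,cover(POSE,[[-162+v[0],sgn*89+v[1],34+v[2]],[-126+v[0],sgn*89+v[1],34+v[2]]]))-[[cols[0],row],[cols[1],row]]).ravel()
    return least_squares(res,[0,0,guess]).x.round(1)
E
python3 - <<'E'
from h import *
from rig import arm
f=arm.grab_frame("wrist");where(arm);print(padlift(f,1,[287.3,367],213))
E
```

```text
t 11.1 TCP cover mm [-148.3   65.2   -7.3] xaxis [ 0.001 -0.037 -0.999] phi -89.3 F cover [ 2.2  4.8 25. ] w -0.0003 q [-0.55  0.6   1.71  0.56  1.09 -2.32]
[-3.8  4.2 -3.8]
```

apply_moves:
  motion:
    - {"dx": 0.1,"dy": 0,"dz": 0,"rx": 0,"ry": 0.25,"rz": 0,"claw": 0}
    - {"dx": 0.1,"dy": 0,"dz": 0,"rx": 0,"ry": 0.25,"rz": 0,"claw": 0}

```text
time_s: 11.35
eef_pos: [0.53, -0.0557, 0.089]
tcp_rot: [0.225, 0.669, 0.139, 0.694]
ft_force: [-11.9, -15.5, 23.3]
grip_width: -0.0004
```

Run:
```python
from h import *
from rig import arm
f=arm.grab_frame("wrist");where(arm);p=f["pixels"].astype(int).sum(2)
c=p[195:245,305:330].mean(1);row=195+np.argmin(np.diff(c))+.5
r=p[int(row)+5:int(row)+12].mean(0);d=np.diff(r)
a=270+np.argmin(d[270:310])+.5;b=345+np.argmax(d[345:390])+.5;print(row,a,b,padlift(f,1,[a+.5,b+.5],row+.5))
```

```text
t 11.4 TCP cover mm [-149.1   64.4   -9.8] xaxis [-0.001  0.006 -1.   ] phi -89.2 F cover [-3.9  9.2 29.5] w -0.0001 q [-0.54  0.62  1.68  0.53  1.13 -2.28]
209.5 288.5 368.5 [-3.6  3.5 -4.9]
```

The left pad's height has stayed constant (−5.5, −3.8, −4.9 mm) while force rose from 21 to 29.5 N, so it's home. The fingers just flex. Moving to the right pad.

apply_moves:
  motion:
    - {"dx": -1,"dy": 0,"dz": 0,"rx": 0,"ry": 0,"rz": 0,"claw": 0}
    - {"dx": -1,"dy": 0,"dz": 0,"rx": 0,"ry": 0,"rz": 0,"claw": 0}
    - {"dx": -1,"dy": 0,"dz": 0,"rx": 0,"ry": 0,"rz": 0,"claw": 0}
    - {"dx": -1,"dy": 0,"dz": 0,"rx": 0,"ry": 0,"rz": 0,"claw": 0}
    - {"dx": 0,"dy": 0,"dz": 1,"rx": 0,"ry": 0,"rz": 0,"claw": 0}
    - {"dx": 0,"dy": 0,"dz": 1,"rx": 0,"ry": 0,"rz": 0,"claw": 0}
    - {"dx": 0,"dy": 0,"dz": 1,"rx": 0,"ry": 0,"rz": 0,"claw": 0}
    - {"dx": 0,"dy": 0,"dz": 1,"rx": 0,"ry": 0,"rz": 0,"claw": 0}
    - {"dx": 0,"dy": 0,"dz": 1,"rx": 0,"ry": 0,"rz": 0,"claw": 0}

```text
time_s: 12.52
eef_pos: [0.6497, -0.1212, 0.1792]
tcp_rot: [0.226, 0.67, 0.14, 0.693]
ft_force: [-0.5, -0.9, -0.3]
grip_width: 0.0
```

Run:
```python
from h import *
from rig import arm
where(arm);go(arm,[-147,-69],-90,35)
f=arm.grab_frame("wrist");cv2.imwrite("pics/w5.png",f["pixels"][:,:,::-1])
```

```text
t 12.53 TCP cover mm [-145.5  -62.9   92.4] xaxis [ 0.002  0.007 -1.   ] phi -89.3 F cover [-1.1  0.4  0.2] w 0.0 q [-0.53  0.66  1.24  0.48  1.48 -2.08]
t 12.53 target [ 0.6596 -0.0949  0.1288] rot(units,tool) [ 0.14 -0.08 -0.02] shift now [ 2.29 -0.07  0.26] shift after rot [ 2.3  -0.06  0.24]
```

View pics/w5.png

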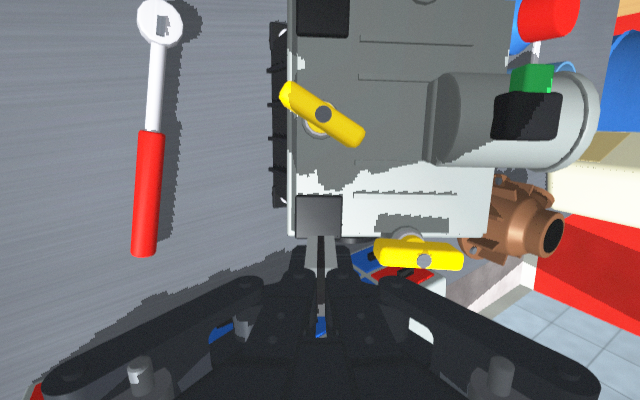

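The wrist view shows the front wing from (285,92) to (362,140), the right wing from (375,250) to (462,258), and the right pad at (297–341, 196–237). The fingers line up with the right pad, so I'll press with the same travel.

apply_moves:
  motion:
    - {"dx": 0.7,"dy": -0.03,"dz": 0.1,"rx": 0.14,"ry": -0.08,"rz": 0,"claw": 0}
    - {"dx": 0.7,"dy": 0,"dz": 0.1,"rx": 0,"ry": 0,"rz": 0,"claw": 0}
    - {"dx": 0.7,"dy": 0,"dz": 0,"rx": 0,"ry": 0,"rz": 0,"claw": 0}
    - {"dx": 0.5,"dy": 0,"dz": 0,"rx": 0,"ry": 0,"rz": 0,"claw": 0}
    - {"dx": 0.12,"dy": 0,"dz": 0,"rx": 0,"ry": 0,"rz": 0,"claw": 0}
    - {"dx": 0.12,"dy": 0,"dz": 0,"rx": 0,"ry": 0,"rz": 0,"claw": 0}
    - {"dx": 0.12,"dy": 0,"dz": 0,"rx": 0,"ry": 0,"rz": 0,"claw": 0}

```text
time_s: 13.45
eef_pos: [0.6636, -0.0852, 0.1123]
tcp_rot: [0.23, 0.667, 0.135, 0.695]
ft_force: [-2.2, -6.1, 6.5]
grip_width: -0.0002
```

Run:
```python
from h import *
from rig import arm
where(arm)
```

```text
t 13.45 TCP cover mm [-146.5  -71.7   15.6] xaxis [ 0.001 -0.003 -1.   ] phi -89.9 F cover [-2.2  1.3  8.8] w -0.0002 q [-0.48  0.73  1.31  0.51  1.32 -2.09]
```

apply_moves:
  motion:
    - {"dx": 0.1,"dy": 0,"dz": 0,"rx": 0,"ry": 0,"rz": 0,"claw": 0}
    - {"dx": 0.1,"dy": 0,"dz": 0,"rx": 0,"ry": 0,"rz": 0,"claw": 0}
    - {"dx": 0.1,"dy": 0,"dz": 0,"rx": 0,"ry": 0,"rz": 0,"claw": 0}
    - {"dx": 0.1,"dy": 0,"dz": 0,"rx": 0,"ry": 0,"rz": 0,"claw": 0}

```text
time_s: 13.95
eef_pos: [0.6662, -0.0832, 0.1077]
tcp_rot: [0.229, 0.665, 0.134, 0.698]
ft_force: [-4.6, -4.5, 8.8]
grip_width: 0.0001
```

Run:
```python
from h import *
from rig import arm
where(arm)
```

```text
t 13.95 TCP cover mm [-146.7  -73.9   10.5] xaxis [-0.001 -0.01  -1.   ] phi -89.8 F cover [-0.1  3.9 10.1] w 0.0001 q [-0.47  0.73  1.32  0.51  1.31 -2.1 ]
```

apply_moves:
  motion:
    - {"dx": 0.12,"dy": 0,"dz": 0,"rx": 0,"ry": 0.05,"rz": 0,"claw": 0}
    - {"dx": 0.12,"dy": 0,"dz": 0,"rx": 0,"ry": 0.05,"rz": 0,"claw": 0}
    - {"dx": 0.12,"dy": 0,"dz": 0,"rx": 0,"ry": 0.05,"rz": 0,"claw": 0}
    - {"dx": 0.12,"dy": 0,"dz": 0,"rx": 0,"ry": 0.05,"rz": 0,"claw": 0}
    - {"dx": 0.12,"dy": 0,"dz": 0,"rx": 0,"ry": 0.05,"rz": 0,"claw": 0}

```text
time_s: 14.58
eef_pos: [0.669, -0.0798, 0.1004]
tcp_rot: [0.227, 0.67, 0.136, 0.694]
ft_force: [-4.9, -5.9, 11.9]
grip_width: -0.0002
```

Run:
```python
from h import *
from rig import arm
where(arm)
```

```text
t 14.57 TCP cover mm [-147.2  -76.2    2.3] xaxis [-0.004  0.004 -1.   ] phi -89.7 F cover [ 0.3  4.1 13.5] w -0.0002 q [-0.47  0.75  1.3   0.51  1.31 -2.09]
```

apply_moves:
  motion:
    - {"dx": 0.1,"dy": 0,"dz": 0,"rx": 0,"ry": 0.05,"rz": 0,"claw": 0}
    - {"dx": 0.1,"dy": 0,"dz": 0,"rx": 0,"ry": 0.05,"rz": 0,"claw": 0}
    - {"dx": 0.1,"dy": 0,"dz": 0,"rx": 0,"ry": 0.05,"rz": 0,"claw": 0}

```text
time_s: 14.95
eef_pos: [0.67, -0.0784, 0.0977]
tcp_rot: [0.225, 0.673, 0.137, 0.691]
ft_force: [-6.5, -6.4, 12.2]
grip_width: -0.0004
```

Run:
```python
from h import *
from rig import arm
where(arm)
```

```text
t 14.95 TCP cover mm [-147.2  -77.1   -0.9] xaxis [-0.006  0.014 -1.   ] phi -89.6 F cover [-0.2  5.6 14.2] w -0.0004 q [-0.46  0.75  1.29  0.5   1.32 -2.08]
```

apply_moves:
  motion:
    - {"dx": 0.12,"dy": 0,"dz": -0.05,"rx": 0,"ry": 0,"rz": 0,"claw": 0}
    - {"dx": 0.12,"dy": 0,"dz": -0.05,"rx": 0,"ry": 0,"rz": 0,"claw": 0}
    - {"dx": 0.12,"dy": 0,"dz": -0.05,"rx": 0,"ry": 0,"rz": 0,"claw": 0}

```text
time_s: 15.32
eef_pos: [0.6691, -0.0776, 0.0943]
tcp_rot: [0.223, 0.671, 0.135, 0.694]
ft_force: [-3.7, -8.5, 16.5]
grip_width: -0.0003
```

Run:
```python
from h import *
from rig import arm
where(arm)
```

```text
t 15.32 TCP cover mm [-148.3  -76.    -4.1] xaxis [-0.009  0.005 -1.   ] phi -89.4 F cover [ 0.5  2.5 18.8] w -0.0003 q [-0.46  0.75  1.31  0.5   1.3  -2.09]
```

apply_moves:
  motion:
    - {"dx": 0.12,"dy": 0,"dz": 0,"rx": 0,"ry": 0,"rz": 0,"claw": 0}
    - {"dx": 0.12,"dy": 0,"dz": 0,"rx": 0,"ry": 0,"rz": 0,"claw": 0}
    - {"dx": 0.12,"dy": 0,"dz": 0,"rx": 0,"ry": 0,"rz": 0,"claw": 0}

```text
time_s: 15.7
eef_pos: [0.6712, -0.0762, 0.092]
tcp_rot: [0.223, 0.668, 0.135, 0.697]
ft_force: [-7.0, -6.0, 20.5]
grip_width: -0.0001
```

Run:
```python
from h import *
from rig import arm
where(arm)
```

```text
t 15.7 TCP cover mm [-148.   -77.9   -7. ] xaxis [-0.011 -0.001 -1.   ] phi -89.3 F cover [ 4.3  6.1 21.2] w -0.0001 q [-0.46  0.75  1.31  0.51  1.29 -2.1 ]
```

apply_moves:
  motion:
    - {"dx": 0.14,"dy": 0,"dz": -0.04,"rx": 0,"ry": 0,"rz": 0,"claw": 0}
    - {"dx": 0.14,"dy": 0,"dz": -0.04,"rx": 0,"ry": 0,"rz": 0,"claw": 0}
    - {"dx": 0.14,"dy": 0,"dz": -0.04,"rx": 0,"ry": 0,"rz": 0,"claw": 0}
    - {"dx": 0.14,"dy": 0,"dz": -0.04,"rx": 0,"ry": 0,"rz": 0,"claw": 0}

```text
time_s: 16.2
eef_pos: [0.6717, -0.0746, 0.088]
tcp_rot: [0.221, 0.664, 0.133, 0.702]
ft_force: [-6.6, -10.1, 22.9]
grip_width: 0.0002
```

Run:
```python
from h import *
from rig import arm
where(arm)
f=arm.grab_frame("side");np.save("side_home.npy",f["pixels"])
```

```text
t 16.2 TCP cover mm [-148.5  -78.2  -11.3] xaxis [-0.015 -0.014 -1.   ] phi -89.1 F cover [ 2.   5.1 25.3] w 0.0002 q [-0.45  0.75  1.33  0.51  1.26 -2.11]
```

apply_moves:
  motion:
    - {"dx": -1,"dy": 0,"dz": 0,"rx": 0,"ry": 0,"rz": 0,"claw": 0}
    - {"dx": -1,"dy": 0,"dz": 0,"rx": 0,"ry": 0,"rz": 0,"claw": 0}
    - {"dx": -1,"dy": 0,"dz": 0,"rx": 0,"ry": 0,"rz": 0,"claw": 0.5}
    - {"dx": -1,"dy": 0,"dz": 0,"rx": 0,"ry": 0,"rz": 0,"claw": 0.5}
    - {"dx": -1,"dy": 0,"dz": 0,"rx": 1,"ry": 0,"rz": 0,"claw": 0.5}
    - {"dx": -1,"dy": 0,"dz": 0,"rx": 1,"ry": 0,"rz": 0,"claw": 0.5}

```text
time_s: 17.0
eef_pos: [0.6584, -0.1493, 0.225]
tcp_rot: [0.282, 0.673, 0.074, 0.68]
ft_force: [1.0, 0.2, -0.6]
grip_width: 0.0427
```

Run:
```python
from h import *
from rig import arm
where(arm)
fs=[arm.grab_frame(n) for n in("side","top","wrist")]
for f in fs: print(yellow(f),proj(f,cover(POSE,W)).round(1).tolist())
g=lambda a:(255*(a/255.)**.6).astype(np.uint8)
cv2.imwrite("pics/w6.png",fs[2]["pixels"][:,:,::-1]);np.save("side6.npy",fs[0]["pixels"])
r=[tri(fs[:2],[a,b]) for a,b in []]
```

```text
t 17.0 TCP cover mm [-145.7  -75.5  145.3] xaxis [-0.015 -0.016 -1.   ] phi -99.3 F cover [ 0.  -1.  -0.7] w 0.0427 q [-0.56  0.63  1.15  0.47  1.56 -1.88]
[(np.int32(951), array([24. , 57.9]), array([  0,   0,  50, 121], dtype=int32)), (np.int32(119), array([286.2, 186.6]), array([281, 176,  11,  21], dtype=int32)), (np.int32(76), array([357.9, 190.6]), array([354, 180,   7,  21], dtype=int32)), (np.int32(147), array([319.6, 211.5]), array([312, 201,  16,  21], dtype=int32))] [[286.1, 185.8], [319.8, 210.1], [356.7, 188.1]]
[(np.int32(98), array([332.3, 172. ]), array([323, 167,  20,  10], dtype=int32)), (np.int32(92), array([347., 211.]), array([340, 204,  16,  15], dtype=int32))] [[318.9, 239.0], [345.4, 210.2], [330.1, 171.7]]
[(np.int32(1228), array([302.4, 103.8]), array([268,  83,  71,  42], dtype=int32)), (np.int32(1322), array([397. , 198.5]), array([363, 186,  70,  26], dtype=int32))] [[384.5, -43.4], [311.8, 104.6], [404.7, 197.8]]
```

```bash
cat >> h.py <<'E'
def axis_angle(f,c,zz=68,pose=None,dz=0):
    # long axis (deg, ccw from cover +y seen from above) of yellow blob nearest pixel c, assuming plane cover z=zz
    h=cv2.cvtColor(f["pixels"],cv2.COLOR_RGB2HSV);m=cv2.inRange(h,(22,150,90),(33,255,255))
    n,l,s,cc=cv2.connectedComponentsWithStats(cv2.morphologyEx(m,cv2.MORPH_CLOSE,np.ones((5,5),np.uint8)))
    i=1+np.argmin(np.linalg.norm(cc[1:]-c,axis=1));P=np.argwhere(l==i)[:,::-1].astype(float)
    # back-project onto plane
    E=np.array(f["extrinsics"]);o=-E[:3,:3].T@E[:3,3];d=np.c_[(P[:,0]-f["cx"])/f["fx"],(P[:,1]-f["cy"])/f["fy"],np.ones(len(P))]@E[:3,:3]
    hm=lambda v:R.from_euler("z",-POSE[2]).apply(v)
    oc=RC.inv().apply(hm(o-[POSE[0],POSE[1],0])*1000-[75,0,172]);dc=RC.inv().apply(hm(d))
    q=oc+dc*((zz-oc[2])/dc[:,2])[:,None];r=cv2.minAreaRect(q[:,:2].astype(np.float32));v=cv2.boxPoints(r);e=max((v[1]-v[0],v[2]-v[1]),key=np.linalg.norm)
    return np.degrees(np.arctan2(-e[0],e[1]))%180,np.round(r[0],1),np.round(r[1],1)
E
python3 - <<'E'
from h import *
from rig import arm
fs=[arm.grab_frame(n) for n in("side","top","wrist")]
obs=[(0,0,[286.2,186.6]),(0,1,[319.6,211.5]),(0,2,[358,189.8]),(1,1,[347,211]),(1,2,[332.3,172]),(2,1,[302.4,103.8]),(2,2,[397,198.5])]
zz={0:57,1:63,2:63}
def res(v):
    o=[]
    for i,k,p in obs:
        w=W[k].copy();w[2]=zz[i];P=cover(v[:3],w)+[0,0,v[3]];o.append((proj(fs[i],P)[0]-p)*(.4 if i==2 else 1))
    return np.ravel(o)
r=least_squares(res,[*POSE,0]);print(r.x.round(4),r.fun.round(1))
for c in([302,104],[397,198]): print(axis_angle(fs[2],c,65))
print("dark pad/ top img")
E
```

```text
[ 0.6006 -0.0175  1.4061 -0.0063] [-0.3  0.8 -0.7  0.7 -1.6  0.7  0.2  0.3  0.5  0.4  1.4  0.4  1.1  1.8]
(np.float32(55.49328), array([-150.4,    1.2]), array([18. , 57.6]))
(np.float32(85.34457), array([-83.4, -87.5]), array([22.2, 58.8]))
dark pad/ top img
```

View pics/w6.png

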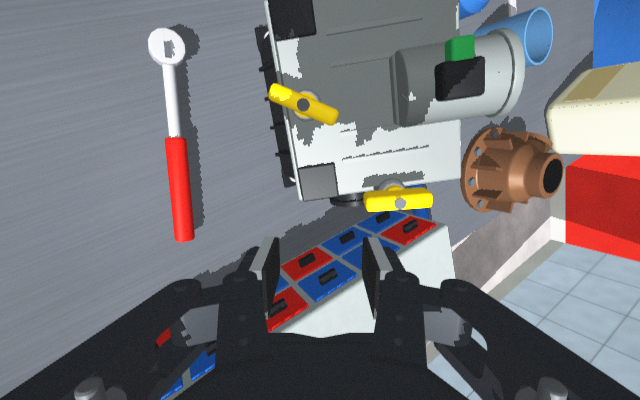

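The wrist view (jaws half open) shows the front wing centred at (302,104), the right wing at (397,198), and both pads clear. Wing angles are front about 55° and right about 85° short of their stops, so all bolts are still loose. I'll update the pose and line up on the right wing.

```bash
sed -i 's/^POSE=.*/POSE=[.6006,-.0175,1.4061]/; s/75,0,172\]/75,0,166]/g' h.py
python3 - <<'E'
from h import *
from rig import arm
f=arm.grab_frame("wrist")
for c in([302,104],[397,198]): print(axis_angle(f,c,62))
where(arm)
go(arm,[-78,-90],90+85,100)
E
```

```text
(np.float32(64.22687), array([-146.6,   -0.8]), array([18.4, 59.3]))
(np.float32(86.55854), array([-76. , -90.3]), array([22.8, 60.3]))
t 17.35 TCP cover mm [-139.9  -78.2  146.5] xaxis [-0.014 -0.002 -1.   ] phi -97.9 F cover [ 0.1  0.2 -0.3] w 0.0429 q [-0.56  0.64  1.16  0.47  1.56 -1.88]
t 17.35 target [ 0.6824 -0.0742  0.2136] rot(units,tool) [17.43  0.15  0.09] shift now [1.83 2.54 0.12] shift after rot [ 1.86  0.25 -2.51]
```

apply_moves:
  motion:
    - {"dx": 0,"dy": 1,"dz": 0,"rx": 0,"ry": 0,"rz": 0,"claw": 0.5}
    - {"dx": 0,"dy": 1,"dz": 0,"rx": 0,"ry": 0,"rz": 0,"claw": 0.5}
    - {"dx": 0,"dy": 0.5,"dz": 0.1,"rx": 1,"ry": 0,"rz": 0,"claw": 0.5}
    - {"dx": 0,"dy": 0,"dz": 0,"rx": 1,"ry": 0,"rz": 0,"claw": 0.5}
    - {"dx": 0,"dy": 0,"dz": 0,"rx": 1,"ry": 0,"rz": 0,"claw": 0.5}
    - {"dx": 0,"dy": 0,"dz": 0,"rx": 1,"ry": 0,"rz": 0,"claw": 0.5}
    - {"dx": 0,"dy": 0,"dz": 0,"rx": 1,"ry": 0,"rz": 0,"claw": 0.5}
    - {"dx": 0,"dy": 0,"dz": 0,"rx": 1,"ry": 0,"rz": 0,"claw": 0.5}
    - {"dx": 0,"dy": 0,"dz": 0,"rx": 1,"ry": 0,"rz": 0,"claw": 0.5}
    - {"dx": 0,"dy": 0,"dz": 0,"rx": 1,"ry": 0,"rz": 0,"claw": 0.5}
    - {"dx": 0,"dy": 0,"dz": 0,"rx": 1,"ry": 0,"rz": 0,"claw": 0.5}
    - {"dx": 0,"dy": 0,"dz": 0,"rx": 1,"ry": 0,"rz": 0,"claw": 0.5}

```text
time_s: 18.85
eef_pos: [0.6825, -0.0752, 0.2613]
tcp_rot: [0.545, 0.642, -0.22, 0.492]
ft_force: [-0.2, 0.1, -0.4]
grip_width: 0.0425
```

apply_moves:
  motion:
    - {"dx": 0,"dy": 0,"dz": 0,"rx": 1,"ry": 0,"rz": 0,"claw": 0.5}
    - {"dx": 0,"dy": 0,"dz": 0,"rx": 1,"ry": 0,"rz": 0,"claw": 0.5}
    - {"dx": 0,"dy": 0,"dz": 0,"rx": 1,"ry": 0,"rz": 0,"claw": 0.5}
    - {"dx": 0,"dy": 0,"dz": 0,"rx": 1,"ry": 0,"rz": 0,"claw": 0.5}
    - {"dx": 0,"dy": 0,"dz": 0,"rx": 1,"ry": 0,"rz": 0,"claw": 0.5}
    - {"dx": 0,"dy": 0,"dz": 0,"rx": 1,"ry": 0,"rz": 0,"claw": 0.5}
    - {"dx": 0,"dy": 0,"dz": 0,"rx": 1,"ry": 0,"rz": 0,"claw": 0.5}
    - {"dx": 0,"dy": 0,"dz": 0,"rx": 0.4,"ry": 0,"rz": 0,"claw": 0.5}

```text
time_s: 19.85
eef_pos: [0.6853, -0.0608, 0.2676]
tcp_rot: [0.674, 0.538, -0.415, 0.29]
ft_force: [0.3, 0.1, -0.4]
grip_width: 0.0427
```

Run:
```python
from h import *
from rig import arm
where(arm);go(arm,[-76,-90],176,60)
f=arm.grab_frame("wrist");cv2.imwrite("pics/w7.png",f["pixels"][:,:,::-1]);print(yellow(f))
for b in yellow(f,200): print(axis_angle(f,b[1],66))
```

```text
t 19.85 TCP cover mm [-39.1 -90.6 139.9] xaxis [-0.011  0.003 -1.   ] phi 173.9 F cover [-0.1 -0.3 -0.4] w 0.0427 q [-0.43  0.59  1.12  0.49  1.58 -0.19]
t 19.85 target [ 0.686  -0.0528  0.18  ] rot(units,tool) [-0.43  0.13  0.03] shift now [3.21 0.14 1.43] shift after rot [3.19 0.08 1.47]
[(np.int32(1020), array([327.1, 234.2]), array([317, 201,  21,  69], dtype=int32)), (np.int32(1768), array([125.8, 257.5]), array([108, 225,  37,  68], dtype=int32))]
(np.float32(84.733055), array([-74. , -92.4]), array([17.4, 63.7]))
(np.float32(79.08759), array([-77.9,  86.8]), array([30.8, 67.4]))
```

View pics/w7.png

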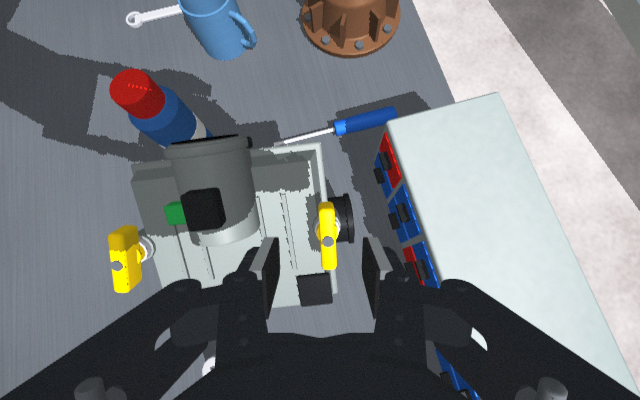

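The right wing is at (327,234), midway between the open jaws. The measured centre (−74,−92) matches the nominal (−75,−92), at an angle of 85°. Descending over it.

Run:
```python
from h import *
from rig import arm
go(arm,[-75,-92],175,60)
```

```text
t 19.9 target [ 0.6881 -0.0523  0.1805] rot(units,tool) [-0.24  0.13  0.03] shift now [3.21 0.22 1.39] shift after rot [3.19 0.18 1.43]
```

apply_moves:
  motion:
    - {"dx": 0,"dy": 0.15,"dz": 0.7,"rx": -0.25,"ry": 0.13,"rz": 0,"claw": 0.5}
    - {"dx": 0,"dy": 0,"dz": 0.7,"rx": 0,"ry": 0,"rz": 0,"claw": 0.5}
    - {"dx": 0.8,"dy": 0,"dz": 0,"rx": 0,"ry": 0,"rz": 0,"claw": 0.5}
    - {"dx": 0.8,"dy": 0,"dz": 0,"rx": 0,"ry": 0,"rz": 0,"claw": 0.5}
    - {"dx": 0.8,"dy": 0,"dz": 0,"rx": 0,"ry": 0,"rz": 0,"claw": 0.5}
    - {"dx": 0.6,"dy": 0,"dz": 0,"rx": 0,"ry": 0,"rz": 0,"claw": 0.5}

```text
time_s: 20.65
eef_pos: [0.6877, -0.0508, 0.1853]
tcp_rot: [0.673, 0.544, -0.404, 0.297]
ft_force: [-0.4, -0.4, -0.4]
grip_width: 0.0428
```

Run:
```python
from h import *
from rig import arm
where(arm);go(arm,[-75,-92],175,25)
```

```text
t 20.65 TCP cover mm [-71.4 -91.4  63.5] xaxis [-0.001  0.001 -1.   ] phi 175.4 F cover [-0.6  0.3 -0.1] w 0.0428 q [-0.42  0.66  1.23  0.51  1.42 -0.29]
t 20.65 target [ 0.691  -0.035   0.1502] rot(units,tool) [0.08 0.01 0.01] shift now [1.54 0.04 0.14] shift after rot [1.54 0.04 0.14]
```

apply_moves:
  motion:
    - {"dx": 0.5,"dy": 0.04,"dz": 0.14,"rx": 0,"ry": 0,"rz": 0,"claw": 0.5}
    - {"dx": 0.4,"dy": 0,"dz": 0,"rx": 0,"ry": 0,"rz": 0,"claw": 0.5}
    - {"dx": 0.3,"dy": 0,"dz": 0,"rx": 0,"ry": 0,"rz": 0,"claw": 0.5}
    - {"dx": 0.3,"dy": 0,"dz": 0,"rx": 0,"ry": 0,"rz": 0,"claw": 0.5}

```text
time_s: 21.15
eef_pos: [0.6913, -0.0346, 0.1493]
tcp_rot: [0.673, 0.544, -0.404, 0.297]
ft_force: [0.4, 0.4, 0.2]
grip_width: 0.0426
```

Run:
```python
from h import *
from rig import arm
where(arm)
f=arm.grab_frame("wrist");s=arm.grab_frame("side");t=arm.grab_frame("top")
A=cv2.resize(f["pixels"][190:340,240:400,::-1],(426,400),interpolation=3);B=cv2.resize(s["pixels"][150:240,300:384,::-1],(373,400),interpolation=3)
cv2.imwrite("pics/w8.png",np.hstack([A,B]))
for b in yellow(f,100): print(b,axis_angle(f,b[1],66))
```

```text
t 21.15 TCP cover mm [-75.1 -92.3  24. ] xaxis [-0.001  0.    -1.   ] phi 175.4 F cover [ 0.5 -0.3 -0. ] w 0.0426 q [-0.4   0.69  1.27  0.52  1.35 -0.31]
(np.int32(3503), array([321. , 258.1]), array([302, 197,  39, 128], dtype=int32)) (np.float32(85.374214), array([-74.9, -92.5]), array([17.5, 64.6]))
(np.int32(466), array([178.6, 384.5]), array([159, 364,  35,  36], dtype=int32)) (np.float32(44.736237), array([-138.4,  -13.1]), array([ 6.8, 30.5]))
```

apply_moves:
  motion:
    - {"dx": 0.16,"dy": 0,"dz": 0,"rx": 0,"ry": 0,"rz": 0,"claw": 0.5}
    - {"dx": 0,"dy": 0,"dz": 0,"rx": 0,"ry": 0,"rz": 0,"claw": 0.2}
    - {"dx": 0,"dy": 0,"dz": 0,"rx": 0,"ry": 0,"rz": 0,"claw": 0.2}
    - {"dx": 0,"dy": 0,"dz": 0,"rx": 0,"ry": 0,"rz": 0,"claw": 0.2}
    - {"dx": 0,"dy": 0,"dz": 0,"rx": 1,"ry": 0,"rz": 0,"claw": 0.2}
    - {"dx": 0,"dy": 0,"dz": 0,"rx": 1,"ry": 0,"rz": 0,"claw": 0.2}
    - {"dx": 0,"dy": 0,"dz": 0,"rx": 1,"ry": 0,"rz": 0,"claw": 0.2}
    - {"dx": 0,"dy": 0,"dz": 0,"rx": 1,"ry": 0,"rz": 0,"claw": 0.2}
    - {"dx": 0,"dy": 0,"dz": 0,"rx": 1,"ry": 0,"rz": 0,"claw": 0.2}
    - {"dx": 0,"dy": 0,"dz": 0,"rx": 1,"ry": 0,"rz": 0,"claw": 0.2}

```text
time_s: 22.55
eef_pos: [0.6916, -0.0334, 0.1467]
tcp_rot: [0.728, 0.417, -0.534, 0.107]
ft_force: [0.1, 0.7, -0.1]
grip_width: 0.0172
```

```bash
sed -i 's/"w",round/"M",Z.inv().apply(s["moment"]).round(2),"w",round/' h.py
python3 - <<'E'
from h import *
from rig import arm
where(arm);go(arm,[-75,-92],90,20)
f=arm.grab_frame("wrist")
for b in yellow(f,100): print(b,axis_angle(f,b[1],66))
A=cv2.resize(f["pixels"][150:370,200:440,::-1],(654,600),interpolation=3);cv2.imwrite("pics/w9.png",A)
E
```

```text
t 22.55 TCP cover mm [-75.3 -92.3  21.2] xaxis [-0.002 -0.    -1.   ] phi 144.5 F cover [ 0.5  0.  -0.4] M [0.13 0.34 0.15] w 0.0172 q [-0.39  0.69  1.27  0.52  1.34  0.23]
t 22.55 target [ 0.6914 -0.0325  0.1458] rot(units,tool) [ 1.091e+01  1.000e-02 -2.000e-02] shift now [ 0.05 -0.02 -0.  ] shift after rot [ 0.05 -0.01  0.01]
(np.int32(3614), array([319.4, 260.6]), array([296, 198,  47, 130], dtype=int32)) (np.float32(63.28576), array([-75.7, -94. ]), array([16.6, 64.9]))
```

The cage is turning the wing: 85° → 63°, with a slack of about 9°. Continuing to the stop.

apply_moves:
  motion:
    - {"dx": 0,"dy": 0,"dz": 0,"rx": 1,"ry": 0,"rz": 0,"claw": 0.2}
    - {"dx": 0,"dy": 0,"dz": 0,"rx": 1,"ry": 0,"rz": 0,"claw": 0.2}
    - {"dx": 0,"dy": 0,"dz": 0,"rx": 1,"ry": 0,"rz": 0,"claw": 0.2}
    - {"dx": 0,"dy": 0,"dz": 0,"rx": 1,"ry": 0,"rz": 0,"claw": 0.2}
    - {"dx": 0,"dy": 0,"dz": 0,"rx": 1,"ry": 0,"rz": 0,"claw": 0.2}
    - {"dx": 0,"dy": 0,"dz": 0,"rx": 1,"ry": 0,"rz": 0,"claw": 0.2}
    - {"dx": 0,"dy": 0,"dz": 0,"rx": 1,"ry": 0,"rz": 0,"claw": 0.2}
    - {"dx": 0,"dy": 0,"dz": 0,"rx": 1,"ry": 0,"rz": 0,"claw": 0.2}
    - {"dx": 0,"dy": 0,"dz": 0,"rx": 1,"ry": 0,"rz": 0,"claw": 0.2}
    - {"dx": 0,"dy": 0,"dz": 0,"rx": 1,"ry": 0,"rz": 0,"claw": 0.2}
    - {"dx": 0,"dy": 0,"dz": 0,"rx": 1,"ry": 0,"rz": 0,"claw": 0.2}

```text
time_s: 23.98
eef_pos: [0.6915, -0.0335, 0.1469]
tcp_rot: [0.693, 0.117, -0.667, -0.247]
ft_force: [-1.5, 0.9, -1.0]
grip_width: 0.0171
```

Run:
```python
from h import *
from rig import arm
where(arm)
f=arm.grab_frame("wrist")
for b in yellow(f,100): print(b,axis_angle(f,b[1],66))
```

```text
t 23.98 TCP cover mm [-75.3 -92.3  21.4] xaxis [-0.002 -0.    -1.   ] phi 88.6 F cover [ 0.1  1.6 -1.2] M [0.01 0.27 0.14] w 0.0171 q [-0.39  0.69  1.27  0.52  1.34  1.2 ]
(np.int32(3669), array([318.1, 262.2]), array([294, 200,  48, 130], dtype=int32)) (np.float32(6.7163086), array([-77.5, -93.7]), array([17.1, 64.6]))
```

apply_moves:
  motion:
    - {"dx": 0,"dy": 0,"dz": 0,"rx": 1,"ry": 0,"rz": 0,"claw": 0.2}
    - {"dx": 0,"dy": 0,"dz": 0,"rx": 0.8,"ry": 0,"rz": 0,"claw": 0.2}

```text
time_s: 24.28
eef_pos: [0.6914, -0.0336, 0.1469]
tcp_rot: [-0.671, -0.063, 0.675, 0.301]
ft_force: [-1.5, -2.2, -0.2]
grip_width: 0.017
```

Run:
```python
from h import *
from rig import arm
where(arm)
f=arm.grab_frame("wrist")
for b in yellow(f,100): print(b,axis_angle(f,b[1],66))
```

```text
t 24.27 TCP cover mm [-75.4 -92.2  21.4] xaxis [-0.002  0.    -1.   ] phi 79.4 F cover [-2.2  1.1  1. ] M [0.51 0.57 0.55] w 0.017 q [-0.39  0.69  1.27  0.52  1.34  1.36]
(np.int32(3720), array([317.8, 262.2]), array([292, 201,  51, 129], dtype=int32)) (np.float32(179.26031), array([-77.8, -93.5]), array([64.4, 17.6]))
```

apply_moves:
  motion:
    - {"dx": 0,"dy": 0,"dz": 0,"rx": 0.6,"ry": 0,"rz": 0,"claw": 0.2}

```text
time_s: 24.45
eef_pos: [0.691, -0.034, 0.1467]
tcp_rot: [-0.662, -0.045, 0.676, 0.319]
ft_force: [-4.0, -5.0, -0.9]
grip_width: 0.0172
```

Run:
```python
from h import *
from rig import arm
where(arm)
f=arm.grab_frame("wrist")
for b in yellow(f,100): print(axis_angle(f,b[1],66))
```

```text
t 24.45 TCP cover mm [-75.9 -91.9  21.6] xaxis [-0.003  0.001 -1.   ] phi 76.3 F cover [-5.3  3.1  2. ] M [0.81 1.   1.08] w 0.0172 q [-0.39  0.69  1.27  0.52  1.34  1.42]
(np.float32(179.21977), array([-78. , -93.5]), array([64.2, 17.8]))
```

apply_moves:
  motion:
    - {"dx": 0,"dy": 0,"dz": 0,"rx": -1,"ry": 0,"rz": 0,"claw": 0.5}
    - {"dx": 0,"dy": 0,"dz": 0,"rx": -1,"ry": 0,"rz": 0,"claw": 0.5}
    - {"dx": 0,"dy": 0,"dz": 0,"rx": 0,"ry": 0,"rz": 0,"claw": 0.5}
    - {"dx": -0.6,"dy": 0,"dz": 0,"rx": 0,"ry": 0,"rz": 0,"claw": 0.5}
    - {"dx": -1,"dy": 0,"dz": 0,"rx": 0,"ry": 0,"rz": 0,"claw": 0.5}
    - {"dx": -1,"dy": 0,"dz": 0,"rx": -1,"ry": 0,"rz": 0,"claw": 0.5}
    - {"dx": -1,"dy": 0,"dz": 0,"rx": -1,"ry": 0,"rz": 0,"claw": 0.5}
    - {"dx": -1,"dy": 0,"dz": 0,"rx": -1,"ry": 0,"rz": 0,"claw": 0.5}
    - {"dx": 0,"dy": 0,"dz": 0,"rx": -1,"ry": 0,"rz": 0,"claw": 0.5}
    - {"dx": 0,"dy": 0,"dz": 0,"rx": -1,"ry": 0,"rz": 0,"claw": 0.5}
    - {"dx": 0,"dy": 0,"dz": 0,"rx": -1,"ry": 0,"rz": 0,"claw": 0.5}
    - {"dx": 0,"dy": 0,"dz": 0,"rx": -1,"ry": 0,"rz": 0,"claw": 0.5}

```text
time_s: 26.0
eef_pos: [0.6815, -0.0977, 0.2588]
tcp_rot: [0.737, 0.305, -0.603, -0.03]
ft_force: [0.7, -0.1, -0.2]
grip_width: 0.043
```

Run:
```python
from h import *
from rig import arm
where(arm);go(arm,[-144,0],90+58,80)
f=arm.grab_frame("wrist")
for b in yellow(f,200): print(b[1],axis_angle(f,b[1],66))
```

```text
t 26.0 TCP cover mm [-75.6 -93.  150.8] xaxis [-0.007 -0.007 -1.   ] phi 122.7 F cover [-0.1 -0.7 -0.2] M [-0.    0.19  0.04] w 0.043 q [-0.48  0.61  1.12  0.49  1.59  0.65]
t 26.0 target [ 0.5859 -0.106   0.1633] rot(units,tool) [-5.06  0.   -0.11] shift now [2.82 0.26 4.61] shift after rot [ 2.83 -1.71  4.29]
[318.3 194.6] (np.float32(0.771698), array([-74.1, -93.3]), array([19. , 60.2]))
[327.4 305.8] (np.float32(59.66166), array([-144.8,   -5.4]), array([21. , 67.5]))
```

The right bolt is on its stop: angle about 0°, and the moment rises to 1.1 N m with no further turn. Next, the front bolt.

apply_moves:
  motion:
    - {"dx": 0,"dy": 0.05,"dz": 0.92,"rx": 0,"ry": 0,"rz": 0,"claw": 0.5}
    - {"dx": 0,"dy": 0.05,"dz": 0.92,"rx": 0,"ry": 0,"rz": 0,"claw": 0.5}
    - {"dx": 0,"dy": 0.05,"dz": 0.92,"rx": 0,"ry": 0,"rz": 0,"claw": 0.5}
    - {"dx": 0,"dy": 0.05,"dz": 0.92,"rx": 0,"ry": 0,"rz": 0,"claw": 0.5}
    - {"dx": 0,"dy": 0.05,"dz": 0.92,"rx": 0,"ry": 0,"rz": 0,"claw": 0.5}
    - {"dx": 0.6,"dy": 0,"dz": 0,"rx": -1,"ry": 0,"rz": 0,"claw": 0.5}
    - {"dx": 0.6,"dy": 0,"dz": 0,"rx": -1,"ry": 0,"rz": 0,"claw": 0.5}
    - {"dx": 0.6,"dy": 0,"dz": 0,"rx": -1,"ry": 0,"rz": 0,"claw": 0.5}
    - {"dx": 0,"dy": 0,"dz": 0,"rx": -1,"ry": 0,"rz": 0,"claw": 0.5}
    - {"dx": 0,"dy": 0,"dz": 0,"rx": -1,"ry": 0,"rz": 0,"claw": 0.5}

```text
time_s: 27.3
eef_pos: [0.5817, -0.1238, 0.1913]
tcp_rot: [0.728, 0.424, -0.522, 0.131]
ft_force: [-0.4, 0.1, 0.9]
grip_width: 0.0427
```

Run:
```python
from h import *
from rig import arm
where(arm)
f=arm.grab_frame("wrist")
for b in yellow(f,200): print(b[1],axis_angle(f,b[1],66))
go(arm,[-144,0],90+59,21)
```

```text
t 27.3 TCP cover mm [-145.7    1.2  113.4] xaxis [-0.011 -0.016 -1.   ] phi 147.6 F cover [0.5 0.4 0.7] M [ 0.07  0.28 -0.  ] w 0.0427 q [-0.59  0.55  1.42  0.48  1.4   0.  ]
[381.4  49.9] (np.float32(3.5118866), array([-76.7, -91.7]), array([17.2, 60.9]))
[167.7 194.7] (np.float32(78.94779), array([-79. ,  87.6]), array([27.9, 59.1]))
[320.7 204.1] (np.float32(58.17801), array([-145.2,   -0.9]), array([18. , 61.1]))
t 27.35 target [ 0.5907 -0.0769  0.1122] rot(units,tool) [-0.23  0.01 -0.22] shift now [ 3.7  -0.07 -0.09] shift after rot [ 3.7   0.01 -0.08]
```

apply_moves:
  motion:
    - {"dx": 0.7,"dy": 0,"dz": 0,"rx": 0,"ry": 0,"rz": -0.22,"claw": 0.5}
    - {"dx": 0.7,"dy": 0,"dz": 0,"rx": 0,"ry": 0,"rz": 0,"claw": 0.5}
    - {"dx": 0.7,"dy": 0,"dz": 0,"rx": 0,"ry": 0,"rz": 0,"claw": 0.5}
    - {"dx": 0.5,"dy": 0,"dz": 0,"rx": 0,"ry": 0,"rz": 0,"claw": 0.5}

```text
time_s: 27.85
eef_pos: [0.5876, -0.0903, 0.1317]
tcp_rot: [0.724, 0.43, -0.524, 0.124]
ft_force: [0.6, -0.2, -0.0]
grip_width: 0.0432
```

Run:
```python
from h import *
from rig import arm
where(arm)
f=arm.grab_frame("wrist")
for b in yellow(f,200): print(b[1],axis_angle(f,b[1],66))
go(arm,[-144.5,0],90+58,21)
```

```text
t 27.85 TCP cover mm [-146.2    0.9   44.8] xaxis [-0.     0.001 -1.   ] phi 147.4 F cover [-0.1 -0.6  0. ] M [-0.06  0.25 -0.01] w 0.0432 q [-0.54  0.62  1.49  0.5   1.28 -0.02]
[392.8  31.5] (np.float32(5.240692), array([-77.1, -86.3]), array([18.4, 51.6]))
[106.  225.9] (np.float32(78.9938), array([-79.3,  86.8]), array([34.7, 59.2]))
[321.6 238.7] (np.float32(58.244278), array([-145.4,   -1.1]), array([17.8, 63.3]))
t 27.9 target [ 0.5907 -0.0773  0.1119] rot(units,tool) [-0.13  0.01  0.03] shift now [ 0.9   0.02 -0.09] shift after rot [ 0.9   0.02 -0.08]
```

apply_moves:
  motion:
    - {"dx": 0.35,"dy": 0,"dz": -0.05,"rx": 0,"ry": 0,"rz": 0,"claw": 0.5}
    - {"dx": 0.35,"dy": 0,"dz": 0,"rx": 0,"ry": 0,"rz": 0,"claw": 0.5}
    - {"dx": 0.3,"dy": 0,"dz": 0,"rx": 0,"ry": 0,"rz": 0,"claw": 0.5}
    - {"dx": 0,"dy": 0,"dz": 0,"rx": 0,"ry": 0,"rz": 0,"claw": 0.2}
    - {"dx": 0,"dy": 0,"dz": 0,"rx": 0,"ry": 0,"rz": 0,"claw": 0.2}
    - {"dx": 0,"dy": 0,"dz": 0,"rx": 1,"ry": 0,"rz": 0,"claw": 0.2}
    - {"dx": 0,"dy": 0,"dz": 0,"rx": 1,"ry": 0,"rz": 0,"claw": 0.2}
    - {"dx": 0,"dy": 0,"dz": 0,"rx": 1,"ry": 0,"rz": 0,"claw": 0.2}
    - {"dx": 0,"dy": 0,"dz": 0,"rx": 1,"ry": 0,"rz": 0,"claw": 0.2}
    - {"dx": 0,"dy": 0,"dz": 0,"rx": 1,"ry": 0,"rz": 0,"claw": 0.2}
    - {"dx": 0,"dy": 0,"dz": 0,"rx": 1,"ry": 0,"rz": 0,"claw": 0.2}
    - {"dx": 0,"dy": 0,"dz": 0,"rx": 1,"ry": 0,"rz": 0,"claw": 0.2}

```text
time_s: 29.4
eef_pos: [0.5906, -0.0759, 0.1101]
tcp_rot: [0.728, 0.247, -0.631, -0.106]
ft_force: [-1.0, 1.4, -2.4]
grip_width: 0.0195
```

Run:
```python
from h import *
from rig import arm
where(arm)
f=arm.grab_frame("wrist")
for b in yellow(f,200): print(b[1],axis_angle(f,b[1],66))
```

```text
t 29.4 TCP cover mm [-144.2    0.3   18.7] xaxis [ 0.001  0.001 -1.   ] phi 111.3 F cover [-0.1  1.2 -2.6] M [0.01 0.26 0.17] w 0.0195 q [-0.52  0.65  1.51  0.52  1.23  0.6 ]
[225.9  33.6] (np.float32(0.4434662), array([-80. , -77.9]), array([22.5, 29.3]))
[321.1 263.8] (np.float32(22.247864), array([-145.6,   -1.5]), array([17.3, 64.9]))
[ 93.9 339.3] (np.float32(142.23944), array([-55.6,  73.9]), array([26.5,  4.4]))
```

apply_moves:
  motion:
    - {"dx": 0,"dy": 0,"dz": 0,"rx": 1,"ry": 0,"rz": 0,"claw": 0.2}
    - {"dx": 0,"dy": 0,"dz": 0,"rx": 1,"ry": 0,"rz": 0,"claw": 0.2}
    - {"dx": 0,"dy": 0,"dz": 0,"rx": 1,"ry": 0,"rz": 0,"claw": 0.2}
    - {"dx": 0,"dy": 0,"dz": 0,"rx": 1,"ry": 0,"rz": 0,"claw": 0.2}
    - {"dx": 0,"dy": 0,"dz": 0,"rx": 1,"ry": 0,"rz": 0,"claw": 0.2}
    - {"dx": 0,"dy": 0,"dz": 0,"rx": 1,"ry": 0,"rz": 0,"claw": 0.2}

```text
time_s: 30.2
eef_pos: [0.59, -0.0758, 0.1105]
tcp_rot: [-0.673, -0.072, 0.674, 0.295]
ft_force: [0.2, -2.5, -1.5]
grip_width: 0.0191
```

Run:
```python
from h import *
from rig import arm
where(arm)
f=arm.grab_frame("wrist")
for b in yellow(f,200): print(b[1],axis_angle(f,b[1],66))
```

```text
t 30.2 TCP cover mm [-144.1    0.9   19.1] xaxis [ 0.001  0.002 -1.   ] phi 80.6 F cover [-2.9 -0.6 -0. ] M [-0.35  0.81  0.16] w 0.0191 q [-0.52  0.64  1.51  0.52  1.23  1.14]
[106.   76.7] (np.float32(179.75594), array([-81.8, -92.1]), array([57.1, 29.2]))
[318.4 261.5] (np.float32(6.436859), array([-147.8,   -1.4]), array([18.3, 64.8]))
```

apply_moves:
  motion:
    - {"dx": 0,"dy": 0,"dz": 0,"rx": 1,"ry": 0,"rz": 0,"claw": 0.18}
    - {"dx": 0,"dy": 0,"dz": 0,"rx": 0.8,"ry": 0,"rz": 0,"claw": 0.18}

```text
time_s: 30.5
eef_pos: [0.5897, -0.0761, 0.1106]
tcp_rot: [-0.648, -0.018, 0.678, 0.347]
ft_force: [-2.5, 0.7, -4.0]
grip_width: 0.0192
```

Run:
```python
from h import *
from rig import arm
where(arm)
f=arm.grab_frame("wrist")
for b in yellow(f,200): print(b[1],axis_angle(f,b[1],66))
```

```text
t 30.5 TCP cover mm [-144.2    1.1   19.3] xaxis [ 0.     0.002 -1.   ] phi 71.5 F cover [-1.7  2.6 -3.6] M [0.25 0.75 0.96] w 0.0192 q [-0.52  0.64  1.51  0.52  1.23  1.3 ]
[ 82.2 113.5] (np.float32(179.64403), array([-82.3, -92.7]), array([58.7, 31.1]))
[317.1 261. ] (np.float32(178.86812), array([-147.8,   -1.1]), array([64.7, 18.8]))
```

apply_moves:
  motion:
    - {"dx": 0,"dy": 0,"dz": 0,"rx": 0.6,"ry": 0,"rz": 0,"claw": 0.18}

```text
time_s: 30.68
eef_pos: [0.589, -0.0759, 0.1105]
tcp_rot: [-0.638, 0.0, 0.679, 0.364]
ft_force: [-7.1, 1.4, -3.8]
grip_width: 0.0195
```

Run:
```python
from h import *
from rig import arm
where(arm)
f=arm.grab_frame("wrist")
for b in yellow(f,200): print(b[1],axis_angle(f,b[1],66))
```

```text
t 30.68 TCP cover mm [-144.3    1.8   19.2] xaxis [ 0.     0.004 -1.   ] phi 68.5 F cover [-1.7  7.2 -3.4] M [1.08 0.68 1.79] w 0.0195 q [-0.52  0.64  1.51  0.52  1.23  1.35]
[ 74.7 125.2] (np.float32(179.59373), array([-82.5, -92.5]), array([58.9, 31.8]))
[315.9 259.5] (np.float32(177.93369), array([-147.9,   -1. ]), array([64.5, 19.1]))
```

The front bolt is on its stop: angle about −1°, moment 1.8 N m. Next, the left bolt.

apply_moves:
  motion:
    - {"dx": 0,"dy": 0,"dz": 0,"rx": -1,"ry": 0,"rz": 0,"claw": 0.5}
    - {"dx": 0,"dy": 0,"dz": 0,"rx": -1,"ry": 0,"rz": 0,"claw": 0.5}
    - {"dx": 0,"dy": 0,"dz": 0,"rx": -1,"ry": 0,"rz": 0,"claw": 0.5}
    - {"dx": -0.6,"dy": 0,"dz": 0,"rx": 0,"ry": 0,"rz": 0,"claw": 0.5}
    - {"dx": -1,"dy": 0,"dz": 0,"rx": 0,"ry": 0,"rz": 0,"claw": 0.5}
    - {"dx": -1,"dy": 0,"dz": 0,"rx": -1,"ry": 0,"rz": 0,"claw": 0.5}
    - {"dx": -1,"dy": 0,"dz": 0,"rx": -1,"ry": 0,"rz": 0,"claw": 0.5}
    - {"dx": 0,"dy": 0,"dz": 0,"rx": -1,"ry": 0,"rz": 0,"claw": 0.5}
    - {"dx": 0,"dy": 0,"dz": 0,"rx": -1,"ry": 0,"rz": 0,"claw": 0.5}
    - {"dx": 0,"dy": 0,"dz": 0,"rx": -1,"ry": 0,"rz": 0,"claw": 0.5}
    - {"dx": 0,"dy": 0,"dz": 0,"rx": -1,"ry": 0,"rz": 0,"claw": 0.5}
    - {"dx": 0,"dy": 0,"dz": 0,"rx": -1,"ry": 0,"rz": 0,"claw": 0.5}

```text
time_s: 32.22
eef_pos: [0.5826, -0.128, 0.2013]
tcp_rot: [0.736, 0.294, -0.609, -0.047]
ft_force: [0.0, -1.5, -0.2]
grip_width: 0.043
```

Run:
```python
from h import *
from rig import arm
where(arm);go(arm,[-75,92],90+80,110)
f=arm.grab_frame("wrist")
for b in yellow(f,200): print(b[1],axis_angle(f,b[1],66))
```

```text
t 32.23 TCP cover mm [-144.2   -0.3  124.1] xaxis [-0.004 -0.006 -1.   ] phi 120.3 F cover [-1.3 -0.2  0.6] M [-0.02  0.21 -0.04] w 0.043 q [-0.6   0.55  1.4   0.47  1.44  0.49]
t 32.23 target [ 0.5025 -0.0468  0.2238] rot(units,tool) [-9.94 -0.   -0.08] shift now [ 0.53 -4.26  1.79] shift after rot [ 0.56 -4.12 -2.09]
[301.7  45.5] (np.float32(1.3917999), array([-78.1, -92.9]), array([18.8, 59.7]))
[320.1 203.3] (np.float32(179.94705), array([-144. ,   -1.2]), array([60.1, 19.2]))
[194.1 255.7] (np.float32(78.64395), array([-78.6,  87.2]), array([30.6, 58.9]))
```

apply_moves:
  motion:
    - {"dx": 0,"dy": -0.85,"dz": 0.36,"rx": 0,"ry": 0,"rz": 0,"claw": 0.5}
    - {"dx": 0,"dy": -0.85,"dz": 0.36,"rx": 0,"ry": 0,"rz": 0,"claw": 0.5}
    - {"dx": 0,"dy": -0.85,"dz": 0.36,"rx": 0,"ry": 0,"rz": 0,"claw": 0.5}
    - {"dx": 0,"dy": -0.85,"dz": 0.36,"rx": 0,"ry": 0,"rz": 0,"claw": 0.5}
    - {"dx": 0,"dy": -0.85,"dz": 0.36,"rx": -1,"ry": 0,"rz": 0,"claw": 0.5}
    - {"dx": 0,"dy": 0,"dz": 0,"rx": -1,"ry": 0,"rz": 0,"claw": 0.5}
    - {"dx": 0,"dy": 0,"dz": 0,"rx": -1,"ry": 0,"rz": 0,"claw": 0.5}
    - {"dx": 0,"dy": 0,"dz": 0,"rx": -1,"ry": 0,"rz": 0,"claw": 0.5}
    - {"dx": 0,"dy": 0,"dz": 0,"rx": -1,"ry": 0,"rz": 0,"claw": 0.5}
    - {"dx": 0,"dy": 0,"dz": 0,"rx": -1,"ry": 0,"rz": 0,"claw": 0.5}
    - {"dx": 0,"dy": 0,"dz": 0,"rx": -1,"ry": 0,"rz": 0,"claw": 0.5}
    - {"dx": 0,"dy": 0,"dz": 0,"rx": -1,"ry": 0,"rz": 0,"claw": 0.5}

```text
time_s: 33.78
eef_pos: [0.4993, -0.0566, 0.2461]
tcp_rot: [0.71, 0.48, -0.469, 0.212]
ft_force: [-0.7, -0.7, -0.1]
grip_width: 0.0427
```

Run:
```python
from h import *
from rig import arm
where(arm)
f=arm.grab_frame("wrist")
for b in yellow(f,200): print(b[1],axis_angle(f,b[1],66))
go(arm,[-75,92],90+75,45)
```

```text
t 33.77 TCP cover mm [-72.7  93.5 134.5] xaxis [-0.009 -0.017 -1.   ] phi 160.5 F cover [-0.7  0.5  0.3] M [-0.01  0.22 -0.06] w 0.0427 q [-0.58  0.35  1.61  0.48  1.4  -0.21]
[539.3 125.6] (np.float32(179.47696), array([-73.2, -89. ]), array([69.4, 21.9]))
[322.2 203.3] (np.float32(82.04571), array([-77.7,  91.5]), array([18.2, 61.8]))
[447.6 238.5] (np.float32(1.0842896), array([-141.3,   -0.3]), array([28. , 61.5]))
t 33.83 target [ 0.5078 -0.0147  0.1675] rot(units,tool) [-0.84  0.04 -0.22] shift now [3.58 0.02 0.06] shift after rot [3.58 0.08 0.07]
```

apply_moves:
  motion:
    - {"dx": 0.6,"dy": 0,"dz": 0,"rx": -1,"ry": 0,"rz": -0.22,"claw": 0.5}
    - {"dx": 0.6,"dy": 0,"dz": 0,"rx": -1,"ry": 0,"rz": 0,"claw": 0.5}
    - {"dx": 0.8,"dy": 0,"dz": 0,"rx": -0.3,"ry": 0,"rz": 0,"claw": 0.5}
    - {"dx": 0.8,"dy": 0,"dz": 0,"rx": 0,"ry": 0,"rz": 0,"claw": 0.5}
    - {"dx": 0.6,"dy": 0,"dz": 0,"rx": 0,"ry": 0,"rz": 0,"claw": 0.5}

```text
time_s: 34.45
eef_pos: [0.5083, -0.0168, 0.1742]
tcp_rot: [0.682, 0.529, -0.421, 0.278]
ft_force: [0.5, 0.2, -0.1]
grip_width: 0.0428
```

Run:
```python
from h import *
from rig import arm
where(arm)
f=arm.grab_frame("wrist")
for b in yellow(f,200): print(b[1],axis_angle(f,b[1],66))
go(arm,[-76,92],90+82,21)
```

```text
t 34.45 TCP cover mm [-73.3  91.1  51.8] xaxis [-0.006 -0.005 -1.   ] phi 171.9 F cover [ 0.2 -0.4 -0.3] M [0.03 0.24 0.01] w 0.0428 q [-0.5   0.44  1.71  0.52  1.22 -0.43]
[613.5 199.2] (np.float32(8.222244), array([-74. , -64.8]), array([26.6, 31.6]))
[320.8 244.2] (np.float32(81.630295), array([-78. ,  91.9]), array([18.3, 64.1]))
[520.6 311.7] (np.float32(136.83482), array([-135.9,  -21.6]), array([34.5,  6.2]))
t 34.5 target [ 0.5096 -0.0037  0.1462] rot(units,tool) [-0.02  0.05 -0.05] shift now [1.17 0.01 0.1 ] shift after rot [1.17 0.01 0.11]
```

apply_moves:
  motion:
    - {"dx": 0.45,"dy": 0,"dz": 0.12,"rx": 0,"ry": 0,"rz": 0,"claw": 0.5}
    - {"dx": 0.45,"dy": 0,"dz": 0,"rx": 0,"ry": 0,"rz": 0,"claw": 0.5}
    - {"dx": 0.27,"dy": 0,"dz": 0,"rx": 0,"ry": 0,"rz": 0,"claw": 0.5}
    - {"dx": 0,"dy": 0,"dz": 0,"rx": 0,"ry": 0,"rz": 0,"claw": 0.2}
    - {"dx": 0,"dy": 0,"dz": 0,"rx": 0,"ry": 0,"rz": 0,"claw": 0.2}
    - {"dx": 0,"dy": 0,"dz": 0,"rx": 0,"ry": 0,"rz": 0,"claw": 0.2}
    - {"dx": 0,"dy": 0,"dz": 0,"rx": 1,"ry": 0,"rz": 0,"claw": 0.2}
    - {"dx": 0,"dy": 0,"dz": 0,"rx": 1,"ry": 0,"rz": 0,"claw": 0.2}
    - {"dx": 0,"dy": 0,"dz": 0,"rx": 1,"ry": 0,"rz": 0,"claw": 0.2}
    - {"dx": 0,"dy": 0,"dz": 0,"rx": 1,"ry": 0,"rz": 0,"claw": 0.2}
    - {"dx": 0,"dy": 0,"dz": 0,"rx": 1,"ry": 0,"rz": 0,"claw": 0.2}
    - {"dx": 0,"dy": 0,"dz": 0,"rx": 1,"ry": 0,"rz": 0,"claw": 0.2}

```text
time_s: 36.0
eef_pos: [0.5096, -0.0039, 0.1463]
tcp_rot: [0.732, 0.398, -0.547, 0.086]
ft_force: [-0.1, 1.3, -2.2]
grip_width: 0.0191
```

Run:
```python
from h import *
from rig import arm
where(arm)
f=arm.grab_frame("wrist")
for b in yellow(f,200): print(b[1],axis_angle(f,b[1],66))
```

```text
t 36.0 TCP cover mm [-76.1  92.   21.2] xaxis [-0.005 -0.004 -1.   ] phi 140.9 F cover [-0.   0.4 -2.6] M [0.13 0.21 0.12] w 0.0191 q [-0.48  0.48  1.75  0.55  1.15  0.08]
[622.2  26.3] (np.float32(66.9871), array([-69.5, -55.7]), array([14.3, 15.7]))
[321.7 265. ] (np.float32(51.910004), array([-78. ,  92.4]), array([17.6, 66.1]))
[567.6 251.6] (np.float32(0.72561646), array([-139.5,   -0.4]), array([37.1, 61.9]))
```

apply_moves:
  motion:
    - {"dx": 0,"dy": 0,"dz": 0,"rx": 1,"ry": 0,"rz": 0,"claw": 0.2}
    - {"dx": 0,"dy": 0,"dz": 0,"rx": 1,"ry": 0,"rz": 0,"claw": 0.2}
    - {"dx": 0,"dy": 0,"dz": 0,"rx": 1,"ry": 0,"rz": 0,"claw": 0.2}
    - {"dx": 0,"dy": 0,"dz": 0,"rx": 1,"ry": 0,"rz": 0,"claw": 0.2}
    - {"dx": 0,"dy": 0,"dz": 0,"rx": 1,"ry": 0,"rz": 0,"claw": 0.2}
    - {"dx": 0,"dy": 0,"dz": 0,"rx": 1,"ry": 0,"rz": 0,"claw": 0.2}
    - {"dx": 0,"dy": 0,"dz": 0,"rx": 1,"ry": 0,"rz": 0,"claw": 0.2}
    - {"dx": 0,"dy": 0,"dz": 0,"rx": 1,"ry": 0,"rz": 0,"claw": 0.2}
    - {"dx": 0,"dy": 0,"dz": 0,"rx": 1,"ry": 0,"rz": 0,"claw": 0.2}
    - {"dx": 0,"dy": 0,"dz": 0,"rx": 1,"ry": 0,"rz": 0,"claw": 0.2}

```text
time_s: 37.3
eef_pos: [0.5093, -0.0033, 0.1469]
tcp_rot: [0.697, 0.124, -0.665, -0.238]
ft_force: [-0.4, 4.0, -2.9]
grip_width: 0.019
```

Run:
```python
from h import *
from rig import arm
where(arm)
f=arm.grab_frame("wrist")
for b in yellow(f,200): print(b[1],axis_angle(f,b[1],66))
```

```text
t 37.3 TCP cover mm [-75.4  92.4  21.4] xaxis [-0.004 -0.004 -1.   ] phi 90.0 F cover [ 1.9  1.1 -4.5] M [ 0.3  -0.13  0.56] w 0.019 q [-0.48  0.48  1.75  0.55  1.15  0.97]
[492.4  62.5] (np.float32(0.9082489), array([-141.8,    6.1]), array([27.4, 43.6]))
[321.6 264.2] (np.float32(179.90909), array([-77.3,  92.4]), array([65.8, 17.7]))
```

apply_moves:
  motion:
    - {"dx": 0,"dy": 0,"dz": 0,"rx": 0.7,"ry": 0,"rz": 0,"claw": 0.2}
    - {"dx": 0,"dy": 0,"dz": 0,"rx": 0.7,"ry": 0,"rz": 0,"claw": 0.2}

```text
time_s: 37.6
eef_pos: [0.5078, -0.0026, 0.1467]
tcp_rot: [0.68, 0.083, -0.672, -0.28]
ft_force: [-8.2, -9.7, -7.2]
grip_width: 0.0185
```

Run:
```python
from h import *
from rig import arm
where(arm)
f=arm.grab_frame("wrist")
for b in yellow(f,200): print(b[1],axis_angle(f,b[1],66))
```

```text
t 37.6 TCP cover mm [-75.   93.9  21.1] xaxis [-0.003 -0.001 -1.   ] phi 82.9 F cover [-13.1   6.4  -0.8] M [ 1.24  2.7  -0.24] w 0.0185 q [-0.48  0.48  1.75  0.55  1.15  1.1 ]
[466.8  52.3] (np.float32(0.41487122), array([-142.2,   10. ]), array([26.1, 35.8]))
[321.  261.3] (np.float32(178.09245), array([-77.6,  92.4]), array([66.1, 17.7]))
```

apply_moves:
  motion:
    - {"dx": 0,"dy": 0,"dz": 0,"rx": -0.8,"ry": 0,"rz": 0,"claw": 0.5}
    - {"dx": 0,"dy": 0,"dz": 0,"rx": 0,"ry": 0,"rz": 0,"claw": 0.5}
    - {"dx": 0,"dy": 0,"dz": 0,"rx": 0,"ry": 0,"rz": 0,"claw": 0.5}
    - {"dx": -0.6,"dy": 0,"dz": 0,"rx": 0,"ry": 0,"rz": 0,"claw": 0.5}
    - {"dx": -1,"dy": 0,"dz": 0,"rx": 0,"ry": 0,"rz": 0,"claw": 0.5}
    - {"dx": -1,"dy": 0,"dz": 0,"rx": 0,"ry": 0,"rz": 0,"claw": 0.5}
    - {"dx": -1,"dy": 0,"dz": 0,"rx": 0,"ry": 0,"rz": 0,"claw": 0.5}
    - {"dx": -1,"dy": 0,"dz": 0,"rx": 0,"ry": 0,"rz": 0,"claw": 0.5}
    - {"dx": -1,"dy": 0,"dz": 0,"rx": 0,"ry": 0,"rz": 0,"claw": 0.5}
    - {"dx": -1,"dy": 0,"dz": 0,"rx": 0,"ry": 0,"rz": 0,"claw": 0.5}
    - {"dx": -1,"dy": 0,"dz": 0,"rx": 0,"ry": 0,"rz": 0,"claw": 0.5}

```text
time_s: 39.02
eef_pos: [0.4904, -0.1016, 0.323]
tcp_rot: [0.691, 0.105, -0.668, -0.255]
ft_force: [0.4, 1.1, 0.0]
grip_width: 0.0429
```

Run:
```python
from h import *
from rig import arm
where(arm)
fs=[arm.grab_frame(n) for n in("wrist","side","top")]
for f in fs:
  print("--")
  for b in yellow(f,60): print(b[1],axis_angle(f,b[1],66))
for t in("spray_can","mug","parts_bowl","ratchet","screwdriver","spanner"): print(t,[(np.round(d["box"]).tolist(),round(d["p"],2)) for d in arm.recognise("top",t)[:1]])
A=cv2.resize(fs[1]["pixels"][140:270,260:400,::-1],(420,390),interpolation=3);B=cv2.resize(fs[0]["pixels"][:,:,::-1],(380,238));B=cv2.copyMakeBorder(B,0,152,0,0,0)
cv2.imwrite("pics/fin.png",np.hstack([A,B]))
```

```text
t 39.02 TCP cover mm [-74.   94.9 224. ] xaxis [-0.007 -0.004 -1.   ] phi 86.9 F cover [ 1.  -0.2 -0.5] M [-0.    0.29  0.02] w 0.0429 q [-0.65  0.3   1.46  0.45  1.63  1.11]
--
[310.2  12.2] (np.float32(176.97789), array([-75.3, -71.2]), array([22.3, 15.3]))
[380.7  85.5] (np.float32(0.30955505), array([-143.1,   -1.2]), array([19.6, 57.6]))
[320.9 177.7] (np.float32(177.28381), array([-77.9,  91.8]), array([58.7, 17.8]))
--
[24.1 58.1] (np.float32(126.444824), array([ 415.5, 1066.1]), array([741.3,  34. ]))
[285.5 186. ] (np.float32(2.9584808), array([-78.3,  91.8]), array([27.6, 55.8]))
[357.9 189.1] (np.float32(8.202225), array([-77.8, -94.8]), array([26.3, 55.6]))
[319.6 211.3] (np.float32(179.07106), array([-147.6,   -1.7]), array([53.7, 24.5]))
--
[332.2 172.1] (np.float32(179.32079), array([-70.2, -92.9]), array([57.4, 24. ]))
[347.2 211.1] (np.float32(1.7536316), array([-140.7,   -1.4]), array([26.6, 55.5]))
[320.7 239.8] (np.float32(7.4359436), array([-73.8,  91.7]), array([25.6, 55.5]))
spray_can [([245.0, 221.0, 24.0, 26.0], 0.63)]
mug [([174.0, 187.0, 37.0, 34.0], 0.91)]
parts_bowl [([441.0, 192.0, 41.0, 34.0], 0.91)]
ratchet [([367.0, 185.0, 18.0, 53.0], 0.8)]
screwdriver [([266.0, 138.0, 15.0, 53.0], 0.56)]
spanner [([157.0, 202.0, 16.0, 61.0], 0.79)]
```

View pics/fin.png

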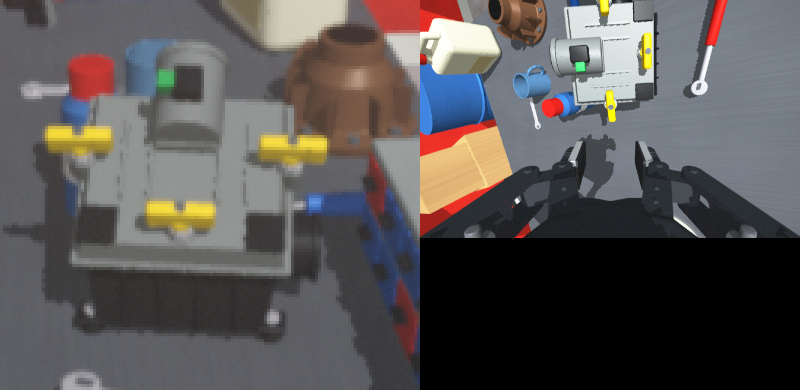

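The final view shows all three wings parallel to the front edge, the cover flat, and the bystanders in place. Handing in.

```bash
python3 -c "
from rig import arm
print(arm.hand_in())"
```

```text
the job is handed in; nothing more can be done
None
```

I pressed both front corners of the cover home, then turned the right, front and left wing bolts clockwise to their end stops. I handed the job in at about 39 s; it gave no verdict.

- **Seating:** I pressed the left pad to about 30 N and the right to about 25 N. The left pad's height in the wrist camera stayed the same, within about 2 mm, as I pressed harder. I didn't measure the right pad's height; I judged it home because its force and travel followed the left's. The last side view shows the cover still down.
- **Bolts:** All three were still loose, about 58–85° short of their stops, while I pressed the corners. In the last readings the wings lay within about 3° of parallel to the front edge (right about 1°, front 0°, left −3°). On the right and front bolts the moment rose to 1.1 and 1.8 N m without any more turn. The left read 0.56 N m as it came up to the line; pushing it a little further turned the gripper 7° but the wing only about 2°.
- **Bystanders:** All six were still where they started in the last pictures, by eye and by the detected positions I had to compare. The gripper ended about 20 cm clear of the cover.
- **Disagreements:** The fingertips touched the pad about 3 cm later than the stated tool geometry predicts, and the fingers flexed under load. I went by force and camera readings there instead. My first pose estimate was also about 6 mm high and 1.4° off in yaw, which I corrected before turning any bolt. The oblique side and top views read some wings up to 8° off, which I put down to the viewing angle.

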